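Put the washed disperser fittings away in the parts drawer

TASK

The washed mixer fittings in the blue tray are dry: pull open the top drawer of the parts cabinet, stand every hose tail in its left bay and every sawtooth dispersing disc in its right bay (as you face the drawer from the robot), each upright on its flange or teeth, and then slide the drawer fully shut without toppling them. The short ferrules, the blank cap and star-grip screws stay in the tray, and the beaker, wash bottle and pipe clamp on the bench stay where they are.

Things in the scene. Friction and masses are not known exactly. Their poses are not given: they have to be found in the camera images.
- drawer_top (a joint): top drawer of a small grey two-drawer parts cabinet (260 deep x 340 wide x 194 mm high, white drawer fronts) on the bench, fronts towards the robot. Value: m pulled out, 0 fully shut, 0.18 at the stop; it starts shut or a little ajar, slides with 1 to 2 N and stays where it is left. Its fronts are 15 mm thick, flush with the cabinet when shut
- top_handle (a point): centre of the top drawer's handle: a level round steel bar 11 mm thick, 120 mm long, its axis 35 mm off the drawer front and 38 mm below the cabinet's top, on two thin posts 51 mm either side of this point. x points into the cabinet (the drawer opens along -x), y along the bar to the left seen from the robot, z up. The lower drawer has a like handle 85 mm beneath
- left_bay (a point): top drawer's left bay (left as the robot sees it): this point is on its floor, at the foot of the drawer's front wall, midway across; axes as the handle's. The bay runs 215 mm along x from here and 73 mm either way in y; walls 65 mm high, divider to the other bay 6 mm thick, 58 mm high. With the drawer out by d the cabinet (top 87 mm over this floor) covers all beyond x = d - 0.006
- right_bay (a point): the same for the right bay, 152 mm to the right of the left one
- tray: blue plastic drying tray fixed to the bench, 270 (x) x 330 (y) x 45 mm high, walls and floor 4 mm; origin at the centre of its underside, z up
- tail1_c (a point): hose tail, stainless: a clamp flange 50.5 mm across and 6 mm thick at the bottom, with a slim barbed spigot 18 to 20 mm across rising from its middle; 55 mm tall, 0.1 kg, stands on the flange. Point at half height on the axis (27.5 mm above its underside), z up along the spigot. Not always present (3 or 4 of them are)
- tail2_c (a point): hose tail, stainless: a clamp flange 50.5 mm across and 6 mm thick at the bottom, with a slim barbed spigot 18 to 20 mm across rising from its middle; 55 mm tall, 0.1 kg, stands on the flange. Point at half height on the axis (27.5 mm above its underside), z up along the spigot. Not always present (3 or 4 of them are)
- tail3_c (a point): hose tail, stainless: a clamp flange 50.5 mm across and 6 mm thick at the bottom, with a slim barbed spigot 18 to 20 mm across rising from its middle; 55 mm tall, 0.1 kg, stands on the flange. Point at half height on the axis (27.5 mm above its underside), z up along the spigot. Not always present (3 or 4 of them are)
- tail4_c (a point): hose tail, stainless: a clamp flange 50.5 mm across and 6 mm thick at the bottom, with a slim barbed spigot 18 to 20 mm across rising from its middle; 55 mm tall, 0.1 kg, stands on the flange. Point at half height on the axis (27.5 mm above its underside), z up along the spigot. Not always present (3 or 4 of them are)
- disc1_c (a point): sawtooth dispersing disc, stainless: a toothed plate 50 mm across, teeth turned up and down, lowest 11 mm of the part, with a plain round boss 20 mm across standing up from its middle; 36 mm tall, 0.1 kg, stands on the teeth. Point at half height on the axis (18 mm above its underside), z up along the boss. Not always present (2 or 3 of them are)
- disc2_c (a point): sawtooth dispersing disc, stainless: a toothed plate 50 mm across, teeth turned up and down, lowest 11 mm of the part, with a plain round boss 20 mm across standing up from its middle; 36 mm tall, 0.1 kg, stands on the teeth. Point at half height on the axis (18 mm above its underside), z up along the boss. Not always present (2 or 3 of them are)
- disc3_c (a point): sawtooth dispersing disc, stainless: a toothed plate 50 mm across, teeth turned up and down, lowest 11 mm of the part, with a plain round boss 20 mm across standing up from its middle; 36 mm tall, 0.1 kg, stands on the teeth. Point at half height on the axis (18 mm above its underside), z up along the boss. Not always present (2 or 3 of them are)
- ferrule1_c (a point): short pipe ferrule, stainless, stays in the tray: flange 50.5 mm across and 6 mm thick with a plain, wide open pipe end 25 mm across; 28 mm tall. Point at half height, z up
- ferrule2_c (a point): short pipe ferrule, stainless, stays in the tray: flange 50.5 mm across and 6 mm thick with a plain, wide open pipe end 25 mm across; 28 mm tall. Point at half height, z up
- cap1_c (a point): blank cap, stainless, stays in the tray: flat plain disc 50.5 mm across, 7 mm thick. Point at half height, z up
- knob1_c (a point): star-grip clamping screw, stays in the tray: black six-lobed knob 49 mm across and 20 mm high on its head, a 10 mm steel stud up to 52 mm. Point 18 mm above its underside, z up
- knob2_c (a point): star-grip clamping screw, stays in the tray: black six-lobed knob 49 mm across and 20 mm high on its head, a 10 mm steel stud up to 52 mm. Point 18 mm above its underside, z up
- beaker: clear beaker, 74 mm across, 95 mm high, behind the tray; origin under its centre. Bystander
- wash_bottle: white wash bottle, 64 mm across, blue cap, 154 mm high with a thin spout above, right of the work; origin under its centre. Bystander
- clamp: steel pipe clamp lying flat on the bench beyond the tray: a closed ring 74 mm across and 14 mm high with a wing nut at one side; origin under the ring's centre. Bystander

How it is judged:
On the way, in this order (a step that is already met when the one before it is completed fails the run):
1. the top drawer is pulled open (at least 120 mm) (value of joint drawer_top above 0.12 m), for 0.2 s.
2. every hose tail present stands in the left bay and every dispersing disc present in the right bay (x of tail1_c in the frame of left_bay between 0 and 0.215 m and y of tail1_c in the frame of left_bay between -0.073 and 0.073 m and z of tail1_c in the frame of left_bay between 0.005 and 0.045 m and angle between each of tail1_c, tail2_c, tail3_c, tail4_c, disc1_c, disc2_c, disc3_c's own z axis and vertical below 0.3 rad and x of tail2_c in the frame of left_bay between 0 and 0.215 m and y of tail2_c in the frame of left_bay between -0.073 and 0.073 m and z of tail2_c in the frame of left_bay between 0.005 and 0.045 m and x of tail3_c in the frame of left_bay between 0 and 0.215 m and y of tail3_c in the frame of left_bay between -0.073 and 0.073 m and z of tail3_c in the frame of left_bay between 0.005 and 0.045 m and x of tail4_c in the frame of left_bay between 0 and 0.215 m and y of tail4_c in the frame of left_bay between -0.073 and 0.073 m and z of tail4_c in the frame of left_bay between 0.005 and 0.045 m and x of disc1_c in the frame of right_bay between 0 and 0.215 m and y of disc1_c in the frame of right_bay between -0.073 and 0.073 m and z of disc1_c in the frame of right_bay between 0.005 and 0.045 m and x of disc2_c in the frame of right_bay between 0 and 0.215 m and y of disc2_c in the frame of right_bay between -0.073 and 0.073 m and z of disc2_c in the frame of right_bay between 0.005 and 0.045 m and x of disc3_c in the frame of right_bay between 0 and 0.215 m and y of disc3_c in the frame of right_bay between -0.073 and 0.073 m and z of disc3_c in the frame of right_bay between 0.005 and 0.045 m), for 0.2 s.
At the end, for the whole second after the job is handed in: Top drawer shut to within 6 mm; every hose tail present in the left bay, every dispersing disc present in the right bay, each upright within 17 degrees on the bay floor (its middle at most 45 mm above the floor); ferrules, cap and star-grip screws in the tray (all of step 2 and value of joint drawer_top below 0.006 m and x of ferrule1_c in the frame of tray between -0.135 and 0.135 m and y of ferrule1_c in the frame of tray between -0.165 and 0.165 m and z of ferrule1_c in the frame of tray between 0 and 0.05 m and x of ferrule2_c in the frame of tray between -0.135 and 0.135 m and y of ferrule2_c in the frame of tray between -0.165 and 0.165 m and z of ferrule2_c in the frame of tray between 0 and 0.05 m and x of cap1_c in the frame of tray between -0.135 and 0.135 m and y of cap1_c in the frame of tray between -0.165 and 0.165 m and z of cap1_c in the frame of tray between 0 and 0.05 m and x of knob1_c in the frame of tray between -0.135 and 0.135 m and y of knob1_c in the frame of tray between -0.165 and 0.165 m and z of knob1_c in the frame of tray between 0 and 0.05 m and x of knob2_c in the frame of tray between -0.135 and 0.135 m and y of knob2_c in the frame of tray between -0.165 and 0.165 m and z of knob2_c in the frame of tray between 0 and 0.05 m); the robot touches nothing.
It fails at once if the beaker, wash bottle or pipe clamp is pushed more than 40 mm from its place (distance of any of beaker, wash_bottle, clamp from where it was at the start of the episode above 0.04 m).
Of tail1, tail2, tail3, tail4 only 3 to 4 are there at a start; the rules pass over those that are not, and their reading is None.
Of disc1, disc2, disc3 only 2 to 3 are there at a start; the rules pass over those that are not, and their reading is None.
At some moment in a run one of tail1, tail2, tail3, tail4, disc1, disc2, disc3 may be knocked a few centimetres aside while the robot is not near it.
It also fails if it takes over 210 s, if anything falls off the work surface, if the arm or the gripper's body presses on something with over 40 N, if the wrist force passes 120 N, or if a joint passes its speed limit or range.

ROBOT

A 6-joint arm with a two-finger parallel gripper is mounted at the origin on the work surface. World frame = base frame: x ahead of the robot, y to its left, z up, the work surface at z = 0. Lengths are in m, angles in rad, forces in N, time in s.
With the tool pointing down it reaches from about 0.4 to 0.825 m from the base axis. Payload 7 kg.
Tool frame: the origin (TCP) lies on the mounting face of the last link; the fingertips stand arm.tcp_to_tips ahead of it and the grasp point (between the pads) lies 159 mm ahead of it (arm.tcp_to_tips is the distance from the TCP to the fingertips, in m); z points along the fingers, y is the direction in which the jaws open and shut (so a half turn about z gives the same grasp; the last joint's range is limited). The gripper opens to 88 mm and grips with 3 to 60 N. Pads are 19 mm wide; open, the fingers measure 130 mm over their backs; the gripper's body (78 mm by 193 mm) begins 47 mm behind the grasp point.
Start: joints at [-0.966, 0.359, 0.012, 0, -1.224, -0.288], TCP at [0.21, -0.641, 0.405] pointing down, gripper open.
Joint ranges: [-3.07, 3.07], [-1.43, 2.12], [-1.02, 1.25], [-3.03, 1.67], [-3.05, -0], [-3.03, 3.03]. Speed limits (rad/s): [2.39, 2.39, 3.01, 3.14, 3.14, 3.14].

INTERFACE

Orientations are given as [roll, pitch, yaw] about the fixed x, y, z axes, in that order (R = Rz(yaw) Ry(pitch) Rx(roll)).
In Python, from station import arm, cams, job_done, finder gives the robot as it stands.
- The arm moves only by the tool play_rows, never from a script. Its argument "targets" is a list that holds one entry, the list of rows, each a list of 4 numbers: the shift along the tool's x, y, z in m, then the turn about the tool's z in degrees. A call has 1 to 5 rows; each row is the pose to reach, as a shift and turn from the pose commanded when the call began, along the tool's axes at that moment; what a row does not reach only later rows make up. A row lasts 1/8 s, in which the tool goes at most 62.5 mm and 10.7 degrees, less where a joint would pass 70% of its speed; a pose out of reach is approached as far as the arm can. A call with a gripper value outside its range is refused whole. "grip" is the closure in counts, from 0 (fully open) to 255 (shut), set as the call begins (left out, the last holds). The fingers move at their own pace and stop on an object; "newtons" is the grip in N (left out, the last holds). Time passes only in rows, so rows that repeat a pose let the fingers close. It gives the time, the measured TCP pose, the force and the opening at its end, in the units of the state.
- arm.get_state(): the state, without advancing time (a new reading comes with each control period).
- cams.grab_frame(name): name is "side" or "top"; returns (picture, depth): 480x640x3 uint8, red, green, blue; 480x640 float32, m along the optical axis (not along the pixel's ray), 0 where there is no reading.
- cams.camera_params(name): a dict with "intrinsics" (3x3 intrinsics, pixels), "D" ([k1, k2, p1, p2, k3] as OpenCV has them; the pictures are not rectified), "position" and "attitude" of the camera in the world. Camera axes: x right, y down, z forward; pixel columns grow to the right and rows downward; lengths in m; the calibration is good to about 2 mm. A picture is of the moment at which its call begins. camera_params takes no time and is no camera call.
- job_done(): hands the job in, once; it reports no verdict.
Trained networks look in the newest picture that a camera, given by its name, has taken for a name from the list of things; names that differ only in an ending like _2 or _b are one class to them, and where a whole thing is asked for, a point or a joint stands for the part that bears it (a point fixed in the world has none). Each returns a list of dicts, best first, with "score" (0 to 1); they miss things now and then, are a little off and sometimes report something else, mostly with a low value. They report only what shows in the picture. A call takes as long as a camera call.
- finder.find_in(camera, query): "xyz" ([x, y, z] in m, in world coordinates, good to about 4 mm: the middle of the surface that is visible of it).
- finder.masks_of(camera, query): "mask" (480x640 bool, what is visible of it).
The state is a dict: "t": time; "q": joint angles; "qd": joint speeds; "joint_efforts": joint torques, N m; "eef_pos": TCP position; "ee_rot": TCP orientation; "force": force on the tool from outside, world axes, zero at the start; "moment": the same for the moment, N m; "width": finger opening in m.
Only numpy, scipy, OpenCV 4.12 (cv2) and the standard library are available. Lean on these libraries where they do the work, as an engineer would, in place of code of your own. Each camera call takes 0.05 s, during which the arm holds its last target. There are 200 camera calls.

## Working session

There is one attempt and no reset: what is moved stays moved. The work goes in short steps, Python scripts to look and compute and a tool call to move; the robot and the scene stay as the last step left them, time stands still between calls to the robot, and variables do not carry over. Pictures are saved under pics/ and viewed, about 12 in all and at most 16, crops included, and the job is handed in when it is done.

Besides the shell and the picture viewer there is one more tool, called as name(argument=value, ...), one argument or row to a line, values as JSON. play_rows: Moves the arm, as the interface text tells. Its arguments: {"type":"object","properties":{"targets":{"type":"array","items":{"type":"array","items":{"type":"array","items":{"type":"number"}}}},"grip":{"type":"number"},"newtons":{"type":"number"}},"required":["targets"]}

```bash
ls; mkdir -p pics; cat > h.py <<'E'
import numpy as np, cv2
from station import arm, cams, job_done, finder
from scipy.spatial.transform import Rotation as R
def rot(a):
    a=np.array(a,float)
    if a.shape==(3,3): return a
    return R.from_euler('xyz',a).as_matrix() if a.size==3 else R.from_quat(a).as_matrix()
def cloud(cam):
    im,d=cams.grab_frame(cam); p=cams.camera_params(cam)
    K=np.array(p['intrinsics']);D=np.array(p['D'],float)
    v,u=np.mgrid[0:480,0:640]
    n=cv2.undistortPoints(np.stack([u.ravel(),v.ravel()],1).astype(float)[:,None],K,D)[:,0]
    X=np.c_[n,np.ones(len(n))]*d.ravel()[:,None]
    W=X@rot(p['attitude']).T+np.array(p['position'])
    W[d.ravel()==0]=np.nan
    return im,W.reshape(480,640,3)
def save(im,name): cv2.imwrite('pics/'+name,im[...,::-1])
E
python3 - <<'E'
from h import *
print(arm.tcp_to_tips, arm.get_state())
for c in ('side','top'):
    p=cams.camera_params(c);print(c,p)
    im,W=cloud(c); save(im,c+'0.png'); np.save(c+'0.npy',W)
    for q in ['tail1_c','disc1_c','ferrule1_c','cap1_c','knob1_c','top_handle','tray','beaker','wash_bottle','clamp']:
        for r in finder.find_in(c,q): print(c,q,round(r['score'],2),np.round(r['xyz'],3))
E
```

```text
pics
0.1781 {'t': 0.0, 'q': array([-9.65877562e-01,  3.59425931e-01,  1.10682435e-02, -3.35025603e-04,
       -1.22408288e+00, -2.88142112e-01]), 'qd': array([-2.61186655e-04,  7.30648665e-04,  6.77309995e-06,  6.63784944e-04,
       -4.94782113e-04, -5.12023124e-05]), 'joint_efforts': array([ 2.50460238e-03, -5.82711482e+01,  2.93062466e+01,  6.99718729e+00,
        6.91790512e-03, -9.12208907e-05]), 'eef_pos': array([ 0.2102374 , -0.64123518,  0.40370399]), 'ee_rot': array([ 3.13992670e+00, -1.65331235e-04, -2.82492997e+00]), 'force': array([-0.17650186,  0.22953688,  0.30884107]), 'moment': array([-0.01160739, -0.01741373, -0.0311688 ]), 'width': 0.08770170000267646}
side {'intrinsics': array([[576.9392874 ,   0.        , 317.45647794],
       [  0.        , 576.9392874 , 237.11291712],
       [  0.        ,   0.        ,   1.        ]]), 'D': array([-0.08119591,  0.        ,  0.        ,  0.        ,  0.        ]), 'position': array([-0.1165014 ,  0.74367751,  0.95792906]), 'attitude': array([-2.23558026, -0.01544057, -2.42941564])}
side tail1_c 0.71 [ 0.649 -0.215  0.155]
side t
[... 841 characters left out ...]
y([ 0.49229724, -0.04204655,  1.46585417]), 'attitude': array([-3.06857452, -0.00967487, -1.57996357])}
top tail1_c 0.76 [0.422 0.35  0.013]
top disc1_c 0.28 [0.784 0.119 0.04 ]
top disc1_c 0.22 [0.438 0.112 0.009]
top ferrule1_c 0.71 [0.436 0.114 0.01 ]
top cap1_c 0.64 [0.486 0.379 0.024]
top cap1_c 0.52 [0.451 0.288 0.013]
top knob1_c 0.44 [0.486 0.378 0.022]
top top_handle 0.63 [ 0.651 -0.239  0.172]
top top_handle 0.19 [0.493 0.244 0.003]
top tray 0.76 [0.492 0.244 0.004]
top beaker 0.97 [0.786 0.116 0.04 ]
top beaker 0.61 [0.42  0.351 0.009]
top wash_bottle 0.97 [ 0.409 -0.451  0.11 ]
top clamp 0.78 [0.726 0.293 0.018]
top clamp 0.44 [0.436 0.111 0.013]
top clamp 0.4 [0.493 0.245 0.006]
```

```bash
python3 - <<'E'
import cv2,numpy as np
a=cv2.imread('pics/top0.png');b=cv2.imread('pics/side0.png')
cv2.imwrite('pics/v1.png',a)
W=np.load('side0.npy')
m=(abs(W[...,0]-.49)<.15)&(abs(W[...,1]-.245)<.18)&(W[...,2]<.08)
v,u=np.nonzero(m);print(u.min(),u.max(),v.min(),v.max())
c=b[v.min():v.max(),u.min():u.max()]
cv2.imwrite('pics/v2.png',cv2.resize(c,None,fx=min(800/c.shape[1],600/c.shape[0]),fy=min(800/c.shape[1],600/c.shape[0]),interpolation=2))
# rectified height map of tray from top
W=np.load('top0.npy')
m=(abs(W[...,0]-.49)<.15)&(abs(W[...,1]-.245)<.18)&(W[...,2]<.08)
v,u=np.nonzero(m);print(u.min(),u.max(),v.min(),v.max())
c=a[v.min():v.max(),u.min():u.max()]
f=min(800/c.shape[1],600/c.shape[0])
cv2.imwrite('pics/v3.png',cv2.resize(c,None,fx=f,fy=f,interpolation=2));print(f)
E
```

```text
133 355 285 472
165 287 231 333
5.882352941176471
```

View pics/v1.png

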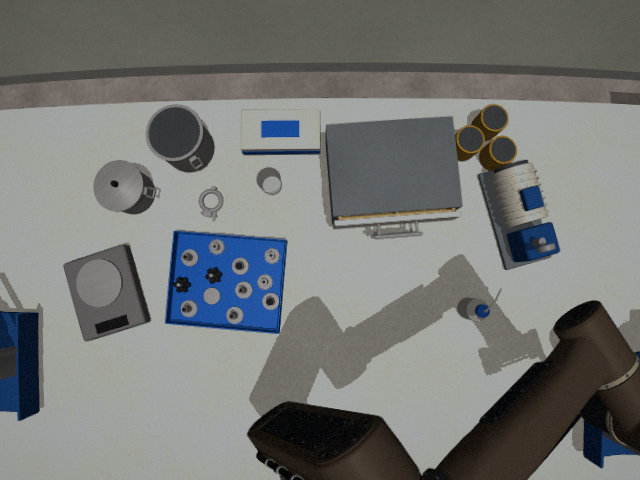

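View pics/v2.png

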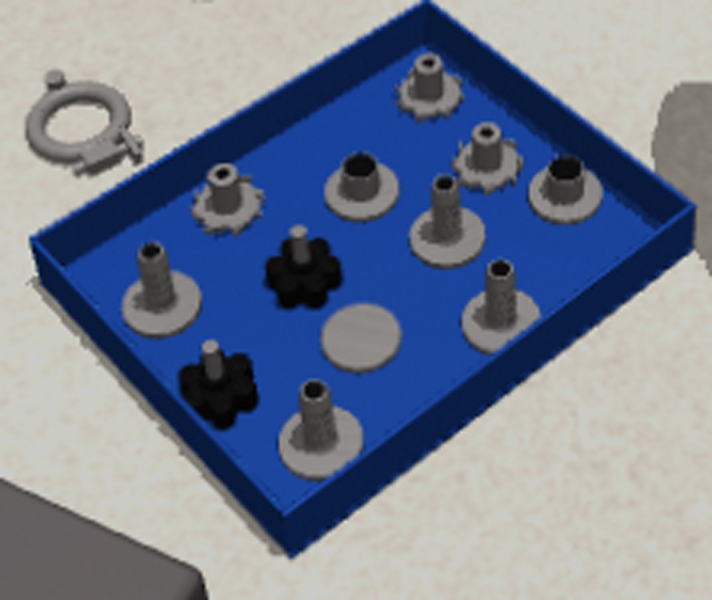

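View pics/v3.png

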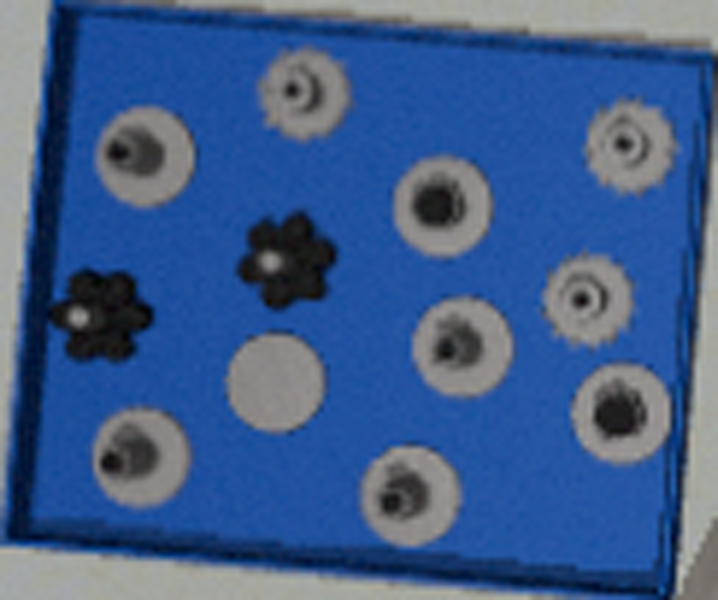

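Top view: the tray (165–287, 231–333) holds 4 tails, 3 discs, 2 ferrules, 1 cap and 2 knobs, all upright. The cabinet is at (327–462, 117–235), its drawer slightly ajar, with the wash bottle at (480, 310). Next I locate the parts and the cabinet accurately.

```bash
cat >> h.py <<'E'
def ray(cam,uv,z):
    p=cams.camera_params(cam)
    n=cv2.undistortPoints(np.array(uv,float).reshape(-1,1,2),np.array(p['intrinsics']),np.array(p['D'],float))[:,0]
    d=np.c_[n,np.ones(len(n))]@rot(p['attitude']).T; o=np.array(p['position'])
    return o+d*((z-o[2])/d[:,2])[:,None]
def shift(x,y,z,yaw=None):
    "tool-axis shift (m) and turn (deg) to put TCP at x,y,z with yaw deg"
    s=arm.get_state(); r=rot(s['ee_rot']); d=r.T@(np.array([x,y,z])-s['eef_pos'])
    t=0 if yaw is None else (-(yaw-np.degrees(s['ee_rot'][2]))+180)%360-180
    return np.round(d,4),round(t,1)
E
python3 - <<'E'
from h import *
o=lambda u,v:(165+u/5.882,231+v/5.882)
for n,l,z in(('tail',[(145,155),(142,457),(410,495),(462,345)],.010),('disc',[(305,93),(630,145),(588,300)],.013),('ferr',[(443,205),(622,413)],.01),('knob',[(287,260),(100,315)],.02)):
    print(n,ray('top',[o(*a) for a in l],z)[:,:2].round(3).tolist())
W=np.load('top0.npy').reshape(-1,3); im=cv2.imread('pics/top0.png')
T=W[(abs(W[:,2]-.194)<.015)&(W[:,0]>.55)&(W[:,1]<.0)&(W[:,1]>-.5)]
print(len(T),np.median(T[:,2])); r=cv2.minAreaRect(T[:,:2].astype(np.float32)); print(r, cv2.boxPoints(r))
# front edge of top & handle
H=W[(W[:,0]<.72)&(W[:,0]>.58)&(W[:,1]<0.02)&(W[:,1]>-.45)&(W[:,2]>.13)]
for y in np.arange(-.37,-.03,.02):
    s=H[abs(H[:,1]-y)<.01]; 
    if len(s): 
        t=s[s[:,2]>.185]; b=s[s[:,2]<.175]
        print(round(y,2),'topmin',t[:,0].min().round(3) if len(t) else None,'low',np.round(b[b[:,0].argmin()],3) if len(b) else None)
# tray floor/edges
B=W[(abs(W[:,0]-.49)<.16)&(abs(W[:,1]-.245)<.19)&(W[:,2]>.035)&(W[:,2]<.055)]
print(cv2.minAreaRect(B[:,:2].astype(np.float32)))
F=W[(abs(W[:,0]-.49)<.1)&(abs(W[:,1]-.245)<.1)];print('floor',np.median(F[:,2]))
E
```

```text
tail [[0.563, 0.353], [0.411, 0.354], [0.392, 0.218], [0.467, 0.192]]
disc [[0.593, 0.271], [0.566, 0.108], [0.489, 0.129]]
ferr [[0.536, 0.202], [0.432, 0.112]]
knob [[0.509, 0.278], [0.482, 0.373]]
12457 0.1941229289440929
((0.7795593738555908, -0.22958117723464966), (0.2731589674949646, 0.34098777174949646), 3.7852468490600586) [[ 0.6320223  -0.06847579]
 [ 0.6545333  -0.40871972]
 [ 0.9270964  -0.39068657]
 [ 0.9045854  -0.05044264]]
-0.37 topmin 0.657 low [ 0.653 -0.363  0.149]
-0.35 topmin 0.657 low [ 0.652 -0.34   0.163]
-0.33 topmin 0.665 low [ 0.65  -0.322  0.132]
-0.31 topmin 0.652 low [ 0.609 -0.301  0.164]
-0.29 topmin 0.649 low [ 0.607 -0.281  0.158]
-0.27 topmin 0.649 low [ 0.607 -0.27   0.162]
-0.25 topmin 0.647 low [ 0.604 -0.245  0.162]
-0.23 topmin 0.644 low [ 0.605 -0.232  0.16 ]
-0.21 topmin 0.644 low [ 0.605 -0.2    0.162]
-0.19 topmin 0.642 low [ 0.602 -0.19   0.159]
-0.17 topmin 0.639 low [ 0.603 -0.18   0.156]
-0.15 topmin 0.64 low [ 0.638 -0.159  0.15 ]
-0.13 topmin 0.64 low [ 0.638 -0.12   0.13 ]
-0.11 topmin 0.637 low [ 0.637 -0.101  0.143]
-0.09 topmin 0.642 low [ 0.636 -0.082  0.155]
-0.07 topmin 0.64 low [ 0.635 -0.074  0.14 ]
((0.490900456905365, 0.24120497703552246), (0.3321869671344757, 0.27192994952201843), 85.34072875976562)
floor 0.005604532468590051
```

```bash
python3 - <<'E'
from h import *
print(shift(.609,-.241,.45,-86.2))
W=np.load('top0.npy').reshape(-1,3)
b=W[(abs(W[:,0]-.41)<.07)&(abs(W[:,1]+.45)<.08)];print(np.nanmax(b[:,2]))
E
```

```text
(array([-0.5036,  0.2562, -0.0453]), np.float64(-75.6))
0.6847449985216537
```

play_rows(
  targets=[
    [[-0.01,0.005,-0.046,0],[-0.06,0.031,-0.046,0],[-0.11,0.056,-0.046,0],[-0.16,0.081,-0.046,0],[-0.21,0.107,-0.046,0]],
  ],
  grip=191,
  newtons=30,
)

```text
t: 1.72
eef_pos: [0.3775, -0.4729, 0.4509]
ee_rot: [-3.141, 0.0, -2.825]
force: [1.4, -0.7, -0.6]
width: 0.0432
```

play_rows(
  targets=[
    [[-0.055,0.028,0,0],[-0.11,0.056,0,0],[-0.165,0.084,0,0],[-0.22,0.112,0,0],[-0.26,0.132,0,0]],
  ],
)

```text
t: 2.35
eef_pos: [0.5839, -0.2658, 0.4507]
ee_rot: [-3.142, 0.0, -2.823]
force: [-0.7, -1.2, -1.2]
width: 0.0222
```

play_rows(
  targets=[
    [[-0.034,0.017,0,-10],[-0.034,0.017,0,-20],[-0.034,0.017,0,-30],[-0.034,0.017,0,-40],[-0.034,0.017,0,-50]],
  ],
)

```text
t: 2.98
eef_pos: [0.6095, -0.241, 0.4507]
ee_rot: [-3.142, 0.0, -1.946]
force: [0.3, -0.3, 0.2]
width: 0.0218
```

play_rows(
  targets=[
    [[0,0,0,-10],[0,0,0,-20],[0,0,0,-25.6],[0,0,0,-25.6]],
  ],
)

```text
t: 3.48
eef_pos: [0.6094, -0.2411, 0.4507]
ee_rot: [-3.142, -0.0, -1.506]
force: [0.1, 1.3, -0.2]
width: 0.022
```

```bash
python3 - <<'E'
from h import *
s=arm.get_state();print(s['t'],s['eef_pos'],np.degrees(s['ee_rot']),s['width'],s['q'])
print(shift(.609,-.241,.317,-86.2))
im,W=cloud('side'); np.save('s1.npy',W)
m=(abs(W[...,0]-.61)<.1)&(abs(W[...,1]+.24)<.15)&(W[...,2]>.05)&(W[...,2]<.35)
v,u=np.nonzero(m);c=im[max(v.min()-10,0):v.max()+10,max(0,u.min()-10):u.max()+10];f=min(800/c.shape[1],600/c.shape[0]);print(u.min(),v.min(),f)
save(cv2.resize(c,None,fx=f,fy=f),'v4.png')
E
```

```text
3.475 [ 0.60943168 -0.24110307  0.45068421] [-1.79999275e+02 -1.45657350e-03 -8.62893905e+01] 0.022048551219376402 [-7.97203586e-02  3.03042558e-01  3.59298721e-02  2.41941801e-05
 -1.30366746e+00  1.44476326e-01]
(array([-1.000e-04,  4.000e-04,  1.337e-01]), np.float64(-0.1))
280 109 3.870967741935484
```

View pics/v4.png

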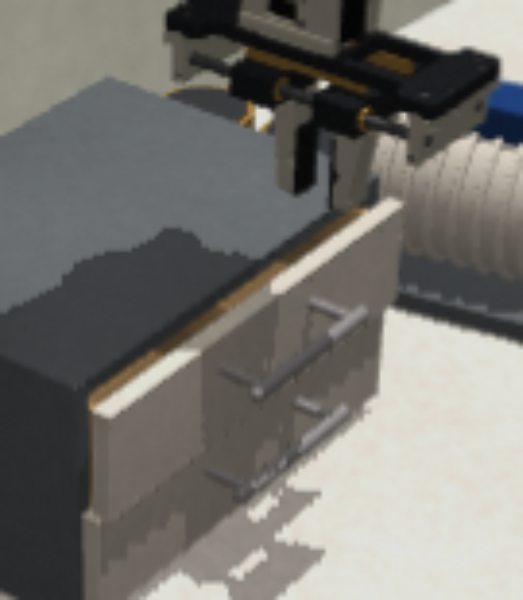

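```bash
python3 - <<'E'
from h import *
c,s=np.cos(np.radians(3.8)),np.sin(np.radians(3.8))
for f in('s1.npy','top0.npy'):
    W=np.load(f).reshape(-1,3); d=W-[.609,-.241,.156]; X=d[:,0]*c+d[:,1]*s; Y=-d[:,0]*s+d[:,1]*c; Z=d[:,2]
    m=(abs(Y)<.058)&(abs(X)<.02)&(abs(Z)<.02)
    print(f,m.sum(),[np.percentile(a[m],[2,25,50,75,98]).round(4).tolist() for a in(X,Y,Z)])
    m=(abs(Y)<.075)&(abs(X)<.02)&(abs(Z)<.02);print(np.polyfit(Y[m],X[m],1),Y[m].min(),Y[m].max())
    m=(abs(Y)<.16)&(abs(X-.035)<.012)&(Z<.025)&(Z>-.02);print('front',np.percentile(X[m],[2,25,50,75]).round(4))
E
```

```text
s1.npy 172 [[-0.0076, -0.0048, -0.0027, 0.0012, 0.019], [-0.0559, -0.031, 0.0013, 0.0374, 0.0554], [-0.0042, 0.0004, 0.0025, 0.0041, 0.0077]]
[-0.00569806 -0.0004703 ] -0.06721217471699205 0.06805722798336007
front [0.0307 0.0338 0.0349 0.0361]
top0.npy 195 [[-0.0048, -0.0016, 0.0014, 0.0046, 0.0184], [-0.0537, -0.0358, -0.0041, 0.0328, 0.0546], [-0.0022, 0.0021, 0.0042, 0.0062, 0.0104]]
[0.0093753  0.00236937] -0.06206315094004835 0.06424618798455697
front [0.0265 0.0357 0.0371 0.0415]
```

play_rows(
  targets=[
    [[0,0,0.05,0],[0,0,0.095,0],[0,0,0.12,0],[0,0,0.133,0],[0,0,0.133,0]],
  ],
)

```text
t: 4.15
eef_pos: [0.6095, -0.2411, 0.3173]
ee_rot: [3.141, 0.0, -1.506]
force: [1.1, -0.4, 0.1]
width: 0.022
```

play_rows(
  targets=[
    [[0,0,0,0],[0,0,0,0],[0,0,0,0],[0,0,0,0]],
  ],
  grip=255,
)

```text
t: 4.65
eef_pos: [0.6099, -0.2412, 0.3191]
ee_rot: [-3.139, -0.001, -1.505]
force: [0.4, 1.8, 6.1]
width: 0.0099
```

play_rows(
  targets=[
    [[0,0.02,0,0],[0,0.05,0,0],[0,0.08,0,0],[0,0.11,0,0],[0,0.13,0,0]],
  ],
)

```text
t: 5.28
eef_pos: [0.4792, -0.2501, 0.319]
ee_rot: [-3.139, -0.002, -1.505]
force: [1.8, -3.0, 5.8]
width: 0.0099
```

play_rows(
  targets=[
    [[0,0.015,0,0],[0,0.023,0,0],[0,0.03,0,0],[0,0.03,0,0],[0,0.03,0,0]],
  ],
)

```text
t: 5.9
eef_pos: [0.4501, -0.2521, 0.319]
ee_rot: [-3.14, -0.002, -1.505]
force: [-0.5, -2.9, 9.4]
width: 0.0099
```

play_rows(
  targets=[
    [[0,0,0,0],[0,0,0,0],[0,0,-0.02,0],[0,0,-0.08,0],[0,0,-0.135,0]],
  ],
  grip=191,
)

```text
t: 6.52
eef_pos: [0.4495, -0.2514, 0.4538]
ee_rot: [3.14, 0.001, -1.505]
force: [1.9, -0.3, 0.0]
width: 0.022
```

play_rows(
  targets=[
    [[-0.06,0.01,0,10],[-0.12,0.01,0,20],[-0.18,0.01,0,30],[-0.24,0.01,0,40],[-0.28,0.01,0,50]],
  ],
)

```text
t: 7.15
eef_pos: [0.4233, 0.0065, 0.4524]
ee_rot: [3.141, -0.0, -2.275]
force: [-0.7, 0.3, 0.4]
width: 0.0217
```

play_rows(
  targets=[
    [[0,0,0,10],[0,0,0,20],[0,0,0,30],[0,0,0,40],[0,0,0,40]],
  ],
)

```text
t: 7.78
eef_pos: [0.4238, 0.0051, 0.4523]
ee_rot: [3.141, -0.001, -2.967]
force: [-0.2, 0.2, 0.3]
width: 0.0221
```

```bash
python3 - <<'E'
from h import *
s=arm.get_state();print(s['t'],s['eef_pos'],np.degrees(s['ee_rot']),s['width'],s['q'],s['force'])
im,W=cloud('top'); np.save('t2.npy',W);save(im,'t2.png')
c,sn=np.cos(np.radians(3.8)),np.sin(np.radians(3.8))
d=W.reshape(-1,3)-[.4493,-.2516,.156]; X=d[:,0]*c+d[:,1]*sn; Y=-d[:,0]*sn+d[:,1]*c; Z=d[:,2]
# rectified map in handle frame
n=(abs(Y)<.2)&(X>-.03)&(X<.27)
g=np.full((100,140),np.nan); 
for x,y,z in zip(X[n],Y[n],Z[n]): g[int((x+.03)/.003),int((.2-y)/.003)]=z+.156
def edges(a): 
    return [(int(round(v*1000)) if v==v else -1) for v in a]
for y in(.076,-.076):
    m=abs(Y-y)<.015; print('x prof',y,[(int(x*1000),int(1000*(np.median(Z[m&(abs(X-x)<.003)])+.156))) for x in np.arange(-.01,.25,.006) if (m&(abs(X-x)<.003)).any()])
m0=(X>.09)&(X<.13); print('y prof',[(int(round(y*1000)),int(1000*(np.median(Z[m0&(abs(Y-y)<.0025)])+.156))) for y in np.arange(-.18,.18,.005) if (m0&(abs(Y-y)<.0025)).any()])
E
```

```text
7.775 [0.42378144 0.00509627 0.45225255] [ 1.79993565e+02 -5.74448254e-02 -1.69982338e+02] 0.022050042800435727 [ 4.81441361e-01 -1.03563567e-01 -4.21454661e-01 -4.31158984e-04
 -1.25382721e+00 -1.87726198e+00] [-0.15880503  0.23918971  0.3123466 ]
x prof 0.076 [(-10, 0), (-4, 0), (2, 1), (8, 1), (14, 0), (19, -1), (26, 1), (32, 0), (38, 180), (44, 180), (49, 181), (56, 171), (62, 106), (68, 106), (74, 107), (80, 108), (86, 106), (92, 107), (98, 107), (104, 106), (110, 107), (116, 106), (122, 108), (128, 107), (134, 107), (139, 107), (146, 108), (152, 107), (158, 107), (164, 108), (169, 105), (176, 106), (182, 107), (188, 107), (194, 106), (199, 107), (206, 106), (212, 106), (218, 109), (224, 188), (229, 192), (236, 193), (242, 194), (248, 193)]
x prof -0.076 [(-10, 0), (2, 0), (8, 0), (14, 0), (19, 0), (26, 0), (32, -2), (38, 182), (44, 181), (49, 180), (56, 171), (62, 107), (68, 107), (74, 106), (80, 106), (86, 107), (92, 107), (98, 107), (104, 108), (110, 107), (116, 107), (122, 108), (128, 106), (134, 106), (139, 108), (146, 105), (152, 107), (158, 106), (164, 105), (169, 107), (
[... 249 characters left out ...]
06), (-125, 108), (-120, 106), (-115, 107), (-110, 107), (-105, 107), (-100, 108), (-95, 107), (-90, 108), (-85, 107), (-80, 107), (-75, 108), (-70, 107), (-65, 106), (-60, 107), (-55, 108), (-50, 107), (-45, 107), (-40, 107), (-35, 107), (-30, 107), (-25, 106), (-20, 107), (-15, 107), (-5, 165), (0, 148), (5, 106), (10, 107), (15, 106), (20, 107), (25, 107), (30, 107), (35, 107), (40, 107), (45, 106), (50, 107), (55, 106), (60, 107), (65, 107), (70, 107), (75, 107), (80, 107), (85, 107), (90, 106), (95, 107), (100, 108), (105, 106), (110, 106), (115, 106), (120, 106), (125, 106), (130, 107), (135, 107), (140, 107), (145, 107), (150, 170), (155, 103), (160, 0), (165, 0), (170, -1), (175, 1)]
```

View pics/t2.png

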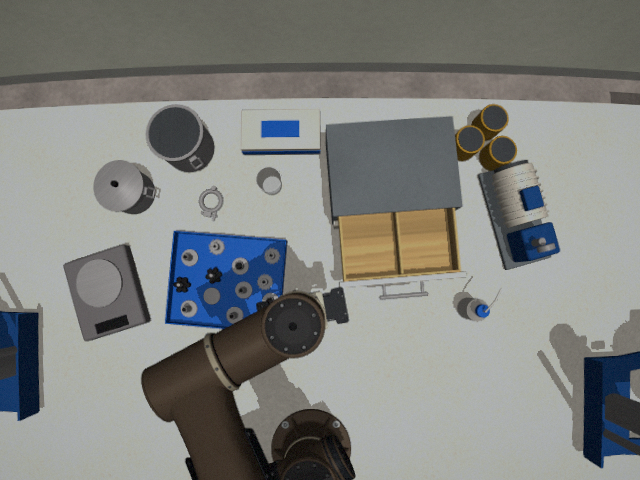

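```bash
cat >> h.py <<'E'
P=dict(T1=(.563,.353),T2=(.411,.354),T3=(.392,.218),T4=(.467,.192),D1=(.593,.271),D2=(.566,.108),D3=(.489,.129))
C,S=np.cos(np.radians(3.8)),np.sin(np.radians(3.8))
def bay(X,Y): return .4493+X*C-Y*S, -.2516+X*S+Y*C
def comps(im,W=None):
    "non-blue blobs on the tray floor"
    hsv=cv2.cvtColor(im,cv2.COLOR_RGB2HSV); b=((hsv[...,0]>100)&(hsv[...,0]<130)&(hsv[...,1]>130))
    q=[ ]
    c=np.array([.491,.241]); a=np.array([.997,-.081]); n=np.array([.081,.997])
    w=np.array([ray('top',[(u,v)],.01)[0,:2] for v in range(225,340) for u in range(160,292)]).reshape(115,132,2)-c
    ins=(abs(w@a)<.128)&(abs(w@n)<.158)
    m=(ins&~b[225:340,160:292]).astype(np.uint8)
    k,l,st,ce=cv2.connectedComponentsWithStats(m)
    return [(ray('top',[(160+x,225+y)],.01)[0,:2].round(3).tolist(),int(s[4])) for (x,y),s in zip(ce[1:],st[1:]) if s[4]>40]
def look(tag,base='top0.png'):
    im,W=cloud('top'); save(im,tag+'.png'); now=comps(im); b=comps(cv2.imread('pics/'+base)[...,::-1])
    for p,a in b:
        d=[np.hypot(*(np.subtract(p,q))) for q,_ in now]; i=int(np.argmin(d))
        print('base',p,a,'-> %.1f mm'%(d[i]*1e3), '' if d[i]<.004 else '*** now %s'%(now[i],))
    print(len(b),len(now)); return im,W
E
python3 - <<'E'
from h import *
import h
print(comps(cv2.imread('pics/top0.png')[...,::-1])); print(comps(cv2.imread('pics/t2.png')[...,::-1]))
print(shift(*P['T4'],.45,-176.2)); 
for X,Y in((170,106),(170,46),(100,106),(100,46),(172,-46),(133,-106),(90,-46)): print(X,Y,np.round(bay(X/1e3,Y/1e3),4))
E
```

```text
Traceback (most recent call last):
  File "h.py", line 36, in comps
    w=np.array([ray('top',[(u,v)],.01)[0,:2] for v in range(225,340) for u in range(160,292)]).reshape(115,132,2)-c
                ~~~^^^^^^^^^^^^^^^^^^^
  File "h.py", line 19, in ray
    p=cams.camera_params(cam)
ValueError: time passes only in moves, steps and waits
```

```bash
python3 - <<'E'
t=open('h.py').read()
i=t.index("    w=np.array([ray"); j=t.index("\n",i)
t=t[:i]+"    v,u=np.mgrid[225:340,160:292]; w=ray('top',np.stack([u,v],-1).reshape(-1,2),.01)[:,:2].reshape(115,132,2)-c"+t[j:]
i=t.index("    return [(ray('top'"); j=t.index("\n",i)
t=t[:i]+"    g=[i for i in range(1,k) if st[i,4]>40]; r=ray('top',ce[g]+[160,225],.01)[:,:2].round(3)\n    return [(r[n].tolist(),int(st[i,4])) for n,i in enumerate(g)]"+t[j:]
open('h.py','w').write(t)
E
python3 - <<'E'
from h import *
print(comps(cv2.imread('pics/top0.png')[...,::-1])); print(comps(cv2.imread('pics/t2.png')[...,::-1]))
print(shift(*P['T4'],.45,-176.2)); 
for X,Y in((170,106),(170,46),(100,106),(100,46),(172,-46),(133,-106),(90,-46)): print(X,Y,np.round(bay(X/1e3,Y/1e3),4))
E
```

```text
[([0.594, 0.273], 198), ([0.566, 0.109], 201), ([0.563, 0.354], 233), ([0.537, 0.203], 240), ([0.51, 0.282], 153), ([0.49, 0.131], 199), ([0.483, 0.377], 155), ([0.467, 0.193], 240), ([0.45, 0.288], 232), ([0.433, 0.114], 237), ([0.413, 0.355], 235), ([0.393, 0.22], 241)]
[([0.594, 0.273], 200), ([0.566, 0.109], 201), ([0.563, 0.354], 232), ([0.537, 0.203], 241), ([0.51, 0.282], 155), ([0.49, 0.13], 197), ([0.483, 0.377], 161), ([0.467, 0.193], 241), ([0.45, 0.288], 230), ([0.395, 0.151], 1168), ([0.413, 0.355], 237)]
(array([-0.0755,  0.1764,  0.0023]), np.float64(6.4))
170 106 [ 0.6119 -0.1346]
170 46 [ 0.6159 -0.1944]
100 106 [ 0.5421 -0.1392]
100 46 [ 0.546  -0.1991]
172 -46 [ 0.624  -0.2861]
133 -106 [ 0.589  -0.3486]
90 -46 [ 0.5422 -0.2915]
```

play_rows(
  targets=[
    [[-0.023,0.053,0.0,2],[-0.046,0.106,0.0,4],[-0.069,0.16,0.002,6.4],[-0.0755,0.1765,0.002,6.4],[-0.0755,0.1765,0.04,6.4]],
  ],
  grip=140,
)

```text
t: 8.45
eef_pos: [0.4688, 0.1937, 0.414]
ee_rot: [3.139, 0.004, -3.074]
force: [0.6, 0.1, -0.8]
width: 0.0392
```

```bash
python3 - <<'E'
from h import *
print(shift(*P['T4'],.209,-176.2),arm.get_state()['width'])
E
```

```text
(array([ 0.0026, -0.002 ,  0.205 ]), np.float64(0.1)) 0.03923794000284651
```

play_rows(
  targets=[
    [[0,0,0.06,0],[0,0,0.12,0],[0,0,0.17,0],[0,0,0.203,0],[0,0,0.203,0]],
  ],
)

```text
t: 9.07
eef_pos: [0.4671, 0.1908, 0.2076]
ee_rot: [-3.138, -0.005, -3.078]
force: [-0.3, -0.7, 0.7]
width: 0.0395
```

play_rows(
  targets=[
    [[0,0,0,0],[0,0,0,0],[0,0,0,0],[0,0,0,0]],
  ],
  grip=255,
  newtons=20,
)

```text
t: 9.57
eef_pos: [0.4683, 0.1923, 0.211]
ee_rot: [3.14, 0.002, -3.079]
force: [-1.5, 0.5, 8.4]
width: 0.0172
```

play_rows(
  targets=[
    [[0,0,-0.03,0],[0,0,-0.08,0],[0,0,-0.14,0],[0,0,-0.2,0],[0,0,-0.2,0]],
  ],
)

```text
t: 10.2
eef_pos: [0.4685, 0.1922, 0.4151]
ee_rot: [3.136, 0.008, -3.079]
force: [-0.1, 0.2, -1.5]
width: 0.0173
```

```bash
python3 - <<'E'
from h import *
s=arm.get_state(); print(s['width'],s['eef_pos'],s['force'])
print(shift(*bay(.170,.046),.409,-176.2))
E
```

```text
0.01730091946270399 [0.46854019 0.19224389 0.41512546] [-0.10253674  0.15137054 -1.5205765 ]
(array([-0.1228, -0.3952,  0.0049]), np.float64(-0.2))
```

play_rows(
  targets=[
    [[-0.008,-0.025,0,0],[-0.024,-0.078,0,0],[-0.042,-0.135,0,0],[-0.06,-0.193,0,0],[-0.078,-0.251,0,0]],
  ],
)

```text
t: 10.82
eef_pos: [0.5613, -0.0556, 0.409]
ee_rot: [3.141, -0.001, -3.079]
force: [0.5, 1.0, -1.3]
width: 0.0175
```

play_rows(
  targets=[
    [[-0.018,-0.058,0,0],[-0.034,-0.11,0,0],[-0.0445,-0.144,0,0],[-0.0445,-0.144,0,0],[-0.0445,-0.144,0,0]],
  ],
)

```text
t: 11.45
eef_pos: [0.6142, -0.1947, 0.4087]
ee_rot: [3.141, -0.001, -3.08]
force: [-0.4, 0.1, -1.7]
width: 0.0174
```

```bash
python3 - <<'E'
from h import *
s=arm.get_state(); print(s['t'],s['width'],s['eef_pos'],s['force'])
print(shift(*bay(.170,.046),.313,-176.2))
im,W=cloud('side'); im2,_=cloud('top')
save(np.hstack([cv2.resize(im[60:360,240:560],(400,375)),cv2.resize(im2[180:320,300:480],(400,311))[:311] if 0 else cv2.resize(im2[180:320,300:450],(400,375))]),'v6.png')
E
```

```text
11.45 0.017402420359541173 [ 0.61415407 -0.19466151  0.40873321] [-0.36471435  0.14813428 -1.73078491]
(array([-0.0019,  0.0001,  0.0957]), np.float64(-0.3))
```

View pics/v6.png

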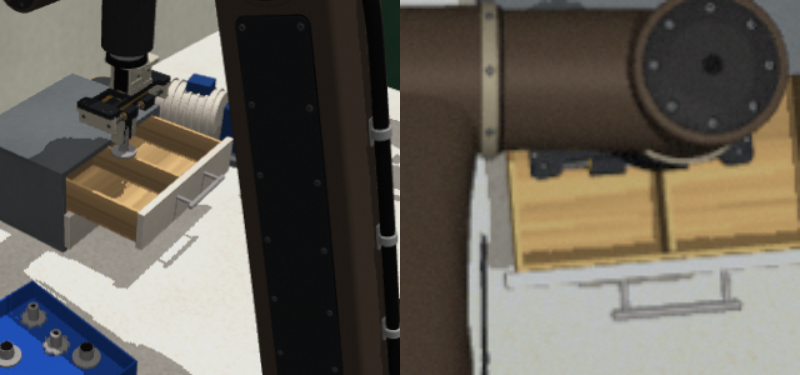

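play_rows(
  targets=[
    [[0,0,0.03,0],[0,0,0.06,0],[0,0,0.085,0],[0,0,0.0955,0],[0,0,0.0955,0]],
  ],
)

```text
t: 12.18
eef_pos: [0.6149, -0.194, 0.3148]
ee_rot: [-3.141, 0.001, -3.078]
force: [1.1, -0.9, -0.5]
width: 0.0177
```

play_rows(
  targets=[
    [[0,0,0,0],[0,0,0,0],[0,0,-0.02,0],[0,0,-0.06,0],[0,0,-0.115,0]],
  ],
  grip=156,
)

```text
t: 12.8
eef_pos: [0.6142, -0.1948, 0.4295]
ee_rot: [3.141, -0.002, -3.08]
force: [0.6, 0.1, -0.9]
width: 0.0341
```

```bash
python3 - <<'E'
from h import *
s=arm.get_state(); print(s['t'],s['width'],s['eef_pos'],s['force'])
look('l1')
print(shift(*P['T3'],.42,-176.2))
E
```

```text
12.8 0.034069269596471115 [ 0.61418107 -0.19482569  0.42951105] [ 0.61952104  0.05365689 -0.94765782]
base [0.594, 0.273] 198 -> 0.0 mm 
base [0.566, 0.109] 201 -> 87.0 mm *** now ([0.479, 0.109], 1434)
base [0.563, 0.354] 233 -> 0.0 mm 
base [0.537, 0.203] 240 -> 0.0 mm 
base [0.51, 0.282] 153 -> 0.0 mm 
base [0.49, 0.131] 199 -> 24.6 mm *** now ([0.479, 0.109], 1434)
base [0.483, 0.377] 155 -> 0.0 mm 
base [0.467, 0.193] 240 -> 70.7 mm *** now ([0.537, 0.203], 241)
base [0.45, 0.288] 232 -> 0.0 mm 
base [0.433, 0.114] 237 -> 46.3 mm *** now ([0.479, 0.109], 1434)
base [0.413, 0.355] 235 -> 0.0 mm 
base [0.393, 0.22] 241 -> 0.0 mm 
12 9
(array([0.1972, 0.4268, 0.0158]), np.float64(-0.2))
```

play_rows(
  targets=[
    [[0.015,0.033,0,0],[0.038,0.083,0,0],[0.062,0.135,0,0],[0.086,0.187,0,0],[0.11,0.239,0,0]],
  ],
  grip=140,
)

```text
t: 13.48
eef_pos: [0.4889, 0.0381, 0.4296]
ee_rot: [3.141, 0.001, -3.08]
force: [2.1, 0.5, 0.1]
width: 0.0394
```

play_rows(
  targets=[
    [[0.024,0.052,0,0],[0.048,0.104,0,0],[0.07,0.152,0,0],[0.087,0.188,0,0],[0.087,0.188,0.03,0]],
  ],
)

```text
t: 14.1
eef_pos: [0.391, 0.2217, 0.4012]
ee_rot: [3.137, 0.004, -3.076]
force: [-0.3, -0.3, -0.4]
width: 0.0394
```

play_rows(
  targets=[
    [[0,0,0.05,0],[0,0,0.1,0],[0,0,0.155,0],[0,0,0.19,0],[0,0,0.19,0]],
  ],
)

```text
t: 14.72
eef_pos: [0.3911, 0.2185, 0.2076]
ee_rot: [-3.138, -0.003, -3.08]
force: [-0.9, 0.9, -0.2]
width: 0.0397
```

play_rows(
  targets=[
    [[0,0,0,0],[0,0,0,0],[0,0,0,0],[0,0,0,0]],
  ],
  grip=255,
)

```text
t: 15.22
eef_pos: [0.3919, 0.2197, 0.2105]
ee_rot: [3.14, 0.002, -3.079]
force: [-2.1, -0.3, 9.1]
width: 0.0177
```

play_rows(
  targets=[
    [[0,0,-0.03,0],[0,0,-0.08,0],[0,0,-0.14,0],[0,0,-0.2,0],[0,0,-0.2,0]],
  ],
)

```text
t: 15.85
eef_pos: [0.3921, 0.2196, 0.4147]
ee_rot: [3.134, 0.007, -3.079]
force: [0.6, -0.4, -1.4]
width: 0.0177
```

```bash
python3 - <<'E'
from h import *
s=arm.get_state(); print(s['width'],s['eef_pos'],s['force'])
print(shift(*bay(.170,.106),.409,-176.2))
E
```

```text
0.01769158759431802 [0.3921089  0.21964514 0.41467187] [ 0.58176903 -0.3534706  -1.40601889]
(array([-0.1972, -0.3673,  0.0044]), np.float64(-0.2))
```

play_rows(
  targets=[
    [[-0.014,-0.026,0,0],[-0.038,-0.071,0,0],[-0.064,-0.12,0,0],[-0.09,-0.168,0,0],[-0.116,-0.216,0,0]],
  ],
)

```text
t: 16.48
eef_pos: [0.521, 0.0091, 0.409]
ee_rot: [3.141, -0.0, -3.08]
force: [0.1, 1.3, -0.9]
width: 0.0177
```

play_rows(
  targets=[
    [[-0.026,-0.048,0,0],[-0.052,-0.097,0,0],[-0.074,-0.138,0,0],[-0.081,-0.151,0,0],[-0.081,-0.151,0,0]],
  ],
)

```text
t: 17.1
eef_pos: [0.6108, -0.1355, 0.4082]
ee_rot: [3.141, -0.002, -3.081]
force: [-0.7, 1.4, -0.9]
width: 0.0176
```

play_rows(
  targets=[
    [[0,0,0.03,0],[0,0,0.06,0],[0,0,0.085,0],[0,0,0.0955,0],[0,0,0.0955,0]],
  ],
)

```text
t: 17.73
eef_pos: [0.6108, -0.1339, 0.3143]
ee_rot: [-3.142, 0.001, -3.078]
force: [0.3, -0.3, -0.8]
width: 0.0175
```

play_rows(
  targets=[
    [[0,0,0,0],[0,0,0,0],[0,0,-0.02,0],[0,0,-0.06,0],[0,0,-0.115,0]],
  ],
  grip=156,
)

```text
t: 18.35
eef_pos: [0.6104, -0.1349, 0.429]
ee_rot: [3.141, -0.003, -3.08]
force: [1.7, 0.6, 0.1]
width: 0.034
```

```bash
python3 - <<'E'
from h import *
s=arm.get_state(); print(s['t'],s['width'],s['eef_pos'],s['force'])
look('l2')
print(shift(*P['T2'],.42,-176.2))
E
```

```text
18.35 0.033955570012539044 [ 0.61043679 -0.13489226  0.42897702] [1.67968903 0.64988895 0.13928699]
base [0.594, 0.273] 198 -> 84.5 mm *** now ([0.51, 0.282], 156)
base [0.566, 0.109] 201 -> 86.3 mm *** now ([0.495, 0.158], 4286)
base [0.563, 0.354] 233 -> 0.0 mm 
base [0.537, 0.203] 240 -> 61.6 mm *** now ([0.495, 0.158], 4286)
base [0.51, 0.282] 153 -> 0.0 mm 
base [0.49, 0.131] 199 -> 27.5 mm *** now ([0.495, 0.158], 4286)
base [0.483, 0.377] 155 -> 0.0 mm 
base [0.467, 0.193] 240 -> 44.8 mm *** now ([0.495, 0.158], 4286)
base [0.45, 0.288] 232 -> 0.0 mm 
base [0.433, 0.114] 237 -> 76.0 mm *** now ([0.495, 0.158], 4286)
base [0.413, 0.355] 235 -> 0.0 mm 
base [0.393, 0.22] 241 -> 88.7 mm *** now ([0.45, 0.288], 232)
12 6
(array([0.1698, 0.5012, 0.0156]), np.float64(-0.2))
```

play_rows(
  targets=[
    [[0.012,0.035,0,0],[0.03,0.088,0,0],[0.049,0.144,0,0],[0.068,0.2,0,0],[0.087,0.256,0,0]],
  ],
  grip=140,
)

```text
t: 19.02
eef_pos: [0.5071, 0.1166, 0.4292]
ee_rot: [3.141, 0.001, -3.08]
force: [1.2, -0.1, 0.2]
width: 0.0397
```

play_rows(
  targets=[
    [[0.019,0.056,0,0],[0.038,0.112,0,0],[0.057,0.168,0,0],[0.075,0.22,0,0],[0.083,0.245,0,0]],
  ],
)

```text
t: 19.65
eef_pos: [0.4089, 0.3568, 0.429]
ee_rot: [3.141, 0.001, -3.078]
force: [0.0, 0.5, 0.1]
width: 0.0396
```

play_rows(
  targets=[
    [[0,0,0.05,0],[0,0,0.11,0],[0,0,0.17,0],[0,0,0.22,0],[0,0,0.22,0]],
  ],
)

```text
t: 20.27
eef_pos: [0.4095, 0.3533, 0.2058]
ee_rot: [-3.136, -0.004, -3.08]
force: [-0.7, -0.3, 1.1]
width: 0.0397
```

play_rows(
  targets=[
    [[0,0,0,0],[0,0,0,0],[0,0,0,0],[0,0,0,0]],
  ],
  grip=255,
)

```text
t: 20.78
eef_pos: [0.4106, 0.3554, 0.2106]
ee_rot: [3.139, 0.002, -3.079]
force: [-2.5, 0.6, 8.5]
width: 0.0176
```

play_rows(
  targets=[
    [[0,0,-0.03,0],[0,0,-0.08,0],[0,0,-0.14,0],[0,0,-0.2,0],[0,0,-0.2,0]],
  ],
)

```text
t: 21.4
eef_pos: [0.4108, 0.3551, 0.4148]
ee_rot: [3.133, 0.007, -3.079]
force: [-0.3, -0.2, -2.2]
width: 0.0177
```

```bash
python3 - <<'E'
from h import *
s=arm.get_state(); print(s['width'],s['eef_pos'],s['force'])
print(shift(*bay(.100,.046),.409,-176.2))
E
```

```text
0.017675706021643676 [0.41077109 0.35509205 0.41476616] [-0.27250603 -0.23147017 -2.15475642]
(array([-0.1005, -0.5615,  0.0018]), np.float64(-0.2))
```

play_rows(
  targets=[
    [[-0.005,-0.03,0,0],[-0.014,-0.08,0,0],[-0.024,-0.136,0,0],[-0.034,-0.192,0,0],[-0.044,-0.248,0,0]],
  ],
)

```text
t: 22.02
eef_pos: [0.4691, 0.1079, 0.4084]
ee_rot: [3.141, -0.0, -3.079]
force: [1.8, -0.2, -0.8]
width: 0.0175
```

play_rows(
  targets=[
    [[-0.01,-0.056,0,0],[-0.02,-0.112,0,0],[-0.03,-0.168,0,0],[-0.04,-0.224,0,0],[-0.05,-0.28,0,0]],
  ],
)

```text
t: 22.65
eef_pos: [0.5364, -0.1684, 0.4083]
ee_rot: [3.141, -0.0, -3.08]
force: [1.7, 0.4, -0.7]
width: 0.0173
```

play_rows(
  targets=[
    [[-0.0065,-0.0335,0,0],[-0.0065,-0.0335,0,0],[-0.0065,-0.0335,0,0]],
  ],
)

```text
t: 23.02
eef_pos: [0.5448, -0.1995, 0.4081]
ee_rot: [3.141, -0.001, -3.08]
force: [-0.4, 0.3, -1.9]
width: 0.0174
```

play_rows(
  targets=[
    [[0,0,0.03,0],[0,0,0.06,0],[0,0,0.085,0],[0,0,0.0955,0],[0,0,0.0955,0]],
  ],
)

```text
t: 23.65
eef_pos: [0.5455, -0.1986, 0.3137]
ee_rot: [-3.141, 0.001, -3.078]
force: [-0.6, 0.1, -1.3]
width: 0.0173
```

play_rows(
  targets=[
    [[0,0,0,0],[0,0,0,0],[0,0,-0.02,0],[0,0,-0.06,0],[0,0,-0.115,0]],
  ],
  grip=156,
)

```text
t: 24.28
eef_pos: [0.5448, -0.1996, 0.4286]
ee_rot: [3.141, -0.003, -3.08]
force: [1.7, -0.6, 0.0]
width: 0.0336
```

```bash
python3 - <<'E'
from h import *
s=arm.get_state(); print(s['t'],s['width'],s['eef_pos'],s['force'])
look('l3')
print(shift(*P['T1'],.42,-176.2))
E
```

```text
24.275 0.03364109323391295 [ 0.54478889 -0.19958298  0.42856806] [ 1.71459577 -0.6271787   0.02115473]
base [0.594, 0.273] 198 -> 0.0 mm 
base [0.566, 0.109] 201 -> 58.0 mm *** now ([0.508, 0.111], 1452)
base [0.563, 0.354] 233 -> 0.0 mm 
base [0.537, 0.203] 240 -> 0.0 mm 
base [0.51, 0.282] 153 -> 0.0 mm 
base [0.49, 0.131] 199 -> 26.9 mm *** now ([0.508, 0.111], 1452)
base [0.483, 0.377] 155 -> 0.0 mm 
base [0.467, 0.193] 240 -> 70.7 mm *** now ([0.537, 0.203], 241)
base [0.45, 0.288] 232 -> 0.0 mm 
base [0.433, 0.114] 237 -> 56.4 mm *** now ([0.377, 0.121], 68)
base [0.413, 0.355] 235 -> 73.4 mm *** now ([0.483, 0.377], 158)
base [0.393, 0.22] 241 -> 88.7 mm *** now ([0.45, 0.288], 234)
12 8
(array([-0.0514,  0.5513,  0.0162]), np.float64(-0.2))
```

play_rows(
  targets=[
    [[-0.003,0.03,0,0],[-0.0075,0.08,0,0],[-0.013,0.138,0,0],[-0.018,0.196,0,0],[-0.024,0.254,0,0]],
  ],
  grip=150,
)

```text
t: 24.95
eef_pos: [0.5531, 0.0571, 0.4287]
ee_rot: [3.141, 0.001, -3.08]
force: [0.9, 0.0, 0.1]
width: 0.036
```

play_rows(
  targets=[
    [[-0.005,0.058,0,0],[-0.011,0.116,0,0],[-0.016,0.174,0,0],[-0.021,0.23,0,0],[-0.027,0.277,0,0]],
  ],
)

```text
t: 25.58
eef_pos: [0.563, 0.3356, 0.4284]
ee_rot: [3.141, 0.001, -3.079]
force: [0.8, -0.2, 0.1]
width: 0.0358
```

play_rows(
  targets=[
    [[0,0.02,0,0],[0,0.02,0.05,0],[0,0.02,0.1,0],[0,0.02,0.16,0],[0,0.02,0.16,0]],
  ],
)

```text
t: 26.2
eef_pos: [0.5608, 0.3516, 0.2638]
ee_rot: [-3.136, -0.007, -3.081]
force: [0.5, -0.7, 0.9]
width: 0.036
```

```bash
python3 - <<'E'
from h import *
s=arm.get_state(); print(s['width'],s['eef_pos'],s['force'])
print(shift(*P['T1'],.209,-176.2))
E
```

```text
0.03595814104992587 [0.56081989 0.35164211 0.26384847] [ 0.46708751 -0.69739236  0.93510469]
(array([-0.0026,  0.0015,  0.0548]), np.float64(-0.3))
```

play_rows(
  targets=[
    [[0,0,0.03,0],[0,0,0.059,0],[0,0,0.059,0]],
  ],
)

```text
t: 26.58
eef_pos: [0.5624, 0.3533, 0.21]
ee_rot: [-3.141, -0.0, -3.08]
force: [0.0, 0.3, 1.0]
width: 0.0363
```

play_rows(
  targets=[
    [[0,0,0,0],[0,0,0,0],[0,0,0,0],[0,0,0,0]],
  ],
  grip=255,
)

```text
t: 27.08
eef_pos: [0.5625, 0.354, 0.2112]
ee_rot: [3.14, 0.002, -3.079]
force: [-1.7, -0.4, 7.6]
width: 0.0176
```

play_rows(
  targets=[
    [[0,0,-0.03,0],[0,0,-0.08,0],[0,0,-0.14,0],[0,0,-0.2,0],[0,0,-0.2,0]],
  ],
)

```text
t: 27.7
eef_pos: [0.5628, 0.3539, 0.4161]
ee_rot: [3.135, 0.009, -3.079]
force: [-0.1, 0.1, -2.1]
width: 0.0175
```

```bash
python3 - <<'E'
from h import *
s=arm.get_state(); print(s['width'],s['eef_pos'],s['force'])
print(shift(*bay(.100,.106),.409,-176.2))
E
```

```text
0.01745289204573197 [0.56276536 0.35386733 0.4161141 ] [-0.12141363  0.07880565 -2.11737712]
(array([ 0.0515, -0.4909,  0.0035]), np.float64(-0.2))
```

play_rows(
  targets=[
    [[0.003,-0.03,0,0],[0.008,-0.08,0,0],[0.014,-0.136,0,0],[0.02,-0.192,0,0],[0.026,-0.248,0,0]],
  ],
)

```text
t: 28.32
eef_pos: [0.5507, 0.1026, 0.4086]
ee_rot: [-3.142, -0.001, -3.079]
force: [0.2, -0.4, -1.4]
width: 0.0173
```

play_rows(
  targets=[
    [[0.006,-0.056,0,0],[0.012,-0.112,0,0],[0.018,-0.168,0,0],[0.023,-0.22,0,0],[0.0255,-0.243,0,0]],
  ],
)

```text
t: 28.95
eef_pos: [0.5401, -0.1421, 0.4085]
ee_rot: [3.141, -0.001, -3.082]
force: [-0.7, 1.0, -0.9]
width: 0.0174
```

play_rows(
  targets=[
    [[0,0,0,0],[0,0,0.03,0],[0,0,0.07,0],[0,0,0.0955,0],[0,0,0.0955,0]],
  ],
)

```text
t: 29.58
eef_pos: [0.5406, -0.1388, 0.3121]
ee_rot: [3.141, -0.003, -3.079]
force: [0.5, -0.2, -0.6]
width: 0.0175
```

play_rows(
  targets=[
    [[0,0,0,0],[0,0,0,0],[0,0,-0.02,0],[0,0,-0.06,0],[0,0,-0.115,0]],
  ],
  grip=156,
)

```text
t: 30.2
eef_pos: [0.5406, -0.1396, 0.4295]
ee_rot: [3.141, -0.002, -3.08]
force: [1.4, -0.4, -0.1]
width: 0.0341
```

```bash
python3 - <<'E'
from h import *
s=arm.get_state(); print(s['t'],s['width'],s['eef_pos'],s['force'])
look('l4')
print(shift(*P['D1'],.42,-176.2))
im,W=cloud('side'); save(cv2.resize(im[90:350,240:500],(600,600)),'v7.png')
E
```

```text
30.2 0.03414938055571647 [ 0.54057931 -0.13962988  0.42950522] [ 1.42216114 -0.40341736 -0.12049418]
base [0.594, 0.273] 198 -> 84.5 mm *** now ([0.51, 0.282], 155)
base [0.566, 0.109] 201 -> 83.7 mm *** now ([0.502, 0.163], 4554)
base [0.563, 0.354] 233 -> 83.2 mm *** now ([0.483, 0.377], 158)
base [0.537, 0.203] 240 -> 53.2 mm *** now ([0.502, 0.163], 4554)
base [0.51, 0.282] 153 -> 0.0 mm 
base [0.49, 0.131] 199 -> 34.2 mm *** now ([0.502, 0.163], 4554)
base [0.483, 0.377] 155 -> 0.0 mm 
base [0.467, 0.193] 240 -> 46.1 mm *** now ([0.502, 0.163], 4554)
base [0.45, 0.288] 232 -> 0.0 mm 
base [0.433, 0.114] 237 -> 84.6 mm *** now ([0.502, 0.163], 4554)
base [0.413, 0.355] 235 -> 73.4 mm *** now ([0.483, 0.377], 158)
base [0.393, 0.22] 241 -> 88.7 mm *** now ([0.45, 0.288], 233)
12 4
(array([-0.0765,  0.4073,  0.0183]), np.float64(-0.2))
```

View pics/v7.png

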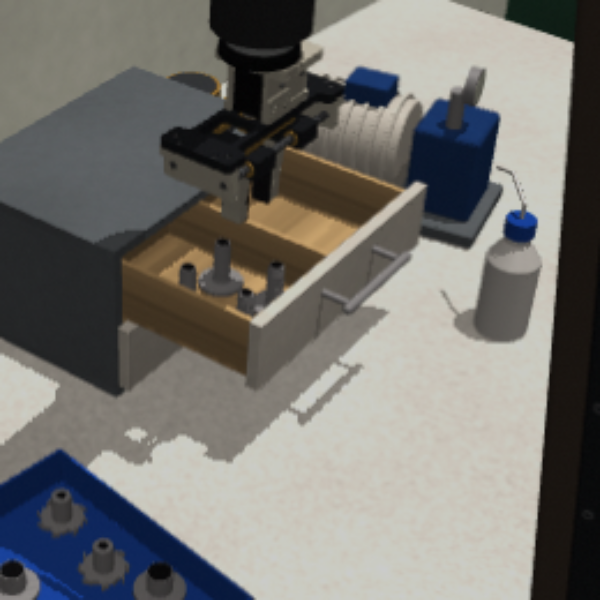

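```bash
cat >> h.py <<'E'
def sidecheck(tag):
    im,W=cloud('side'); save(im,tag+'.png'); b=cv2.imread('pics/side0.png')[...,::-1]
    p=cams.camera_params('side'); A=rot(p['attitude'])
    for n in('D1','D2','D3'):
        X=A.T@(np.array([*P[n],.02])-p['position']); uv,_=cv2.projectPoints(X[None],np.zeros(3),np.zeros(3),np.array(p['intrinsics']),np.array(p['D'],float)); u,v=uv.ravel().round().astype(int)
        print(n,u,v,'diff',np.abs(im[v-14:v+14,u-14:u+14].astype(int)-b[v-14:v+14,u-14:u+14]).mean().round(1))
    return im,W
E
python3 -c "
from h import *
sidecheck('sc1')"
```

```text
D1 204 344 diff 0.5
D2 267 310 diff 21.7
D3 285 332 diff 29.4
```

play_rows(
  targets=[
    [[-0.006,0.03,0,0],[-0.015,0.08,0,0],[-0.026,0.138,0,0],[-0.037,0.196,0,0],[-0.048,0.254,0,0]],
  ],
  grip=140,
)

```text
t: 30.98
eef_pos: [0.5729, 0.1186, 0.4284]
ee_rot: [3.141, -0.0, -3.08]
force: [1.1, -0.8, 0.8]
width: 0.0393
```

play_rows(
  targets=[
    [[-0.011,0.058,0,0],[-0.021,0.112,0,0],[-0.0285,0.153,0,0],[-0.0285,0.153,0,0],[-0.0285,0.153,0.04,0]],
  ],
)

```text
t: 31.6
eef_pos: [0.5927, 0.2719, 0.3907]
ee_rot: [3.139, 0.005, -3.079]
force: [-1.1, -1.1, -1.1]
width: 0.0398
```

play_rows(
  targets=[
    [[0,0,0.05,0],[0,0,0.1,0],[0,0,0.15,0],[0,0,0.17,0],[0,0,0.17,0]],
  ],
)

```text
t: 32.22
eef_pos: [0.5915, 0.27, 0.2167]
ee_rot: [-3.139, -0.003, -3.081]
force: [-0.3, 0.8, 1.5]
width: 0.0394
```

```bash
python3 - <<'E'
from h import *
s=arm.get_state(); print(s['width'],s['eef_pos'],s['force'])
print(shift(*P['D1'],.197,-176.2))
E
```

```text
0.03940410811758877 [0.5915344  0.27000153 0.21665112] [-0.33032649  0.8129772   1.46764084]
(array([-0.0016,  0.001 ,  0.0196]), np.float64(-0.3))
```

play_rows(
  targets=[
    [[0,0,0.015,0],[0,0,0.0215,0],[0,0,0.0215,0]],
  ],
)

```text
t: 32.6
eef_pos: [0.5921, 0.2711, 0.1971]
ee_rot: [-3.141, -0.0, -3.08]
force: [0.1, -0.1, 0.5]
width: 0.0397
```

play_rows(
  targets=[
    [[0,0,0,0],[0,0,0,0],[0,0,0,0],[0,0,0,0]],
  ],
  grip=255,
)

```text
t: 33.1
eef_pos: [0.5924, 0.2714, 0.1977]
ee_rot: [3.141, 0.001, -3.08]
force: [-0.3, -0.5, 2.8]
width: 0.0192
```

play_rows(
  targets=[
    [[0,0,-0.03,0],[0,0,-0.08,0],[0,0,-0.14,0],[0,0,-0.2,0],[0,0,-0.2,0]],
  ],
)

```text
t: 33.72
eef_pos: [0.5931, 0.2715, 0.4033]
ee_rot: [3.137, 0.009, -3.079]
force: [0.0, 0.4, -1.8]
width: 0.0196
```

```bash
python3 - <<'E'
from h import *
s=arm.get_state(); print(s['width'],s['eef_pos'],s['force'])
print(shift(*bay(.172,-.046),.397,-176.2))
E
```

```text
0.01959911866389819 [0.59306181 0.27154546 0.4033482 ] [ 0.00425591  0.35156116 -1.76237468]
(array([ 0.0039, -0.5585,  0.0035]), np.float64(-0.2))
```

play_rows(
  targets=[
    [[0,-0.03,0,0],[0.001,-0.08,0,0],[0.001,-0.138,0,0],[0.002,-0.196,0,0],[0.002,-0.254,0,0]],
  ],
)

```text
t: 34.35
eef_pos: [0.6054, 0.0158, 0.3961]
ee_rot: [-3.142, -0.001, -3.08]
force: [2.7, -0.3, -0.7]
width: 0.0192
```

play_rows(
  targets=[
    [[0,-0.058,0,0],[0.001,-0.116,0,0],[0.001,-0.174,0,0],[0.002,-0.23,0,0],[0.002,-0.28,0,0]],
  ],
)

```text
t: 34.98
eef_pos: [0.6207, -0.264, 0.3958]
ee_rot: [3.141, -0.002, -3.08]
force: [0.8, 0.2, -1.1]
width: 0.0194
```

play_rows(
  targets=[
    [[0,-0.0245,0,0],[0,-0.0245,0,0],[0,-0.0245,0.03,0],[0,-0.0245,0.06,0],[0,-0.0245,0.08,0]],
  ],
)

```text
t: 35.6
eef_pos: [0.6224, -0.2849, 0.3153]
ee_rot: [3.141, -0.002, -3.079]
force: [-0.4, -0.6, -0.0]
width: 0.0196
```

```bash
python3 - <<'E'
from h import *
s=arm.get_state(); print(s['width'],s['eef_pos'],s['force'])
print(shift(*bay(.172,-.046),.301,-176.2))
E
```

```text
0.019619314382033622 [ 0.62242557 -0.28490638  0.3152626 ] [-0.39884765 -0.58672742 -0.0278725 ]
(array([-0.0015, -0.0013,  0.0143]), np.float64(-0.2))
```

play_rows(
  targets=[
    [[0,0,0.008,0],[0,0,0.0145,0],[0,0,0.0145,0]],
  ],
)

```text
t: 35.98
eef_pos: [0.6229, -0.2861, 0.3029]
ee_rot: [-3.142, 0.0, -3.079]
force: [0.8, 0.2, -0.5]
width: 0.0195
```

play_rows(
  targets=[
    [[0,0,0,0],[0,0,0,0],[0,0,-0.02,0],[0,0,-0.06,0],[0,0,-0.12,0]],
  ],
  grip=156,
)

```text
t: 36.6
eef_pos: [0.6224, -0.2864, 0.4226]
ee_rot: [3.141, -0.003, -3.08]
force: [2.0, -0.1, 1.1]
width: 0.0341
```

```bash
python3 - <<'E'
from h import *
s=arm.get_state(); print(s['t'],s['width'],s['eef_pos'],s['force'])
look('l5'); sidecheck('sc2')
print(shift(*P['D3'],.42,-176.2))
E
```

```text
36.6 0.03409125938564994 [ 0.62236524 -0.28638515  0.42257645] [ 2.03747607 -0.07662087  1.09715493]
base [0.594, 0.273] 198 -> 84.5 mm *** now ([0.51, 0.282], 156)
base [0.566, 0.109] 201 -> 0.0 mm 
base [0.563, 0.354] 233 -> 83.2 mm *** now ([0.483, 0.377], 159)
base [0.537, 0.203] 240 -> 0.0 mm 
base [0.51, 0.282] 153 -> 0.0 mm 
base [0.49, 0.131] 199 -> 0.0 mm 
base [0.483, 0.377] 155 -> 0.0 mm 
base [0.467, 0.193] 240 -> 66.1 mm *** now ([0.49, 0.131], 199)
base [0.45, 0.288] 232 -> 0.0 mm 
base [0.433, 0.114] 237 -> 0.0 mm 
base [0.413, 0.355] 235 -> 73.4 mm *** now ([0.483, 0.377], 159)
base [0.393, 0.22] 241 -> 88.7 mm *** now ([0.45, 0.288], 234)
12 7
D1 204 344 diff 36.2
D2 267 310 diff 16.5
D3 285 332 diff 20.5
(array([0.1086, 0.424 , 0.008 ]), np.float64(-0.2))
```

play_rows(
  targets=[
    [[0.008,0.03,0,0],[0.021,0.083,0,0],[0.035,0.138,0,0],[0.049,0.192,0,0],[0.063,0.246,0,0]],
  ],
  grip=140,
)

```text
t: 37.33
eef_pos: [0.5439, -0.0434, 0.4233]
ee_rot: [3.141, 0.002, -3.08]
force: [0.3, 0.6, -0.1]
width: 0.0393
```

play_rows(
  targets=[
    [[0.014,0.055,0,0],[0.028,0.11,0,0],[0.04,0.157,0,0],[0.0455,0.178,0,0],[0.0455,0.178,0,0]],
  ],
)

```text
t: 37.95
eef_pos: [0.4878, 0.1312, 0.4233]
ee_rot: [3.141, 0.001, -3.077]
force: [0.1, -0.5, 0.8]
width: 0.0395
```

play_rows(
  targets=[
    [[0,0,0.05,0],[0,0,0.11,0],[0,0,0.17,0],[0,0,0.21,0],[0,0,0.21,0]],
  ],
)

```text
t: 38.58
eef_pos: [0.4876, 0.1285, 0.2104]
ee_rot: [-3.138, -0.005, -3.081]
force: [-0.1, 0.2, 0.7]
width: 0.0394
```

play_rows(
  targets=[
    [[0,0,0.01,0],[0,0,0.0145,0],[0,0,0.0145,0]],
  ],
)

```text
t: 38.95
eef_pos: [0.4885, 0.1301, 0.199]
ee_rot: [3.141, 0.001, -3.08]
force: [0.6, -0.8, -0.4]
width: 0.0393
```

play_rows(
  targets=[
    [[0,0,0,0],[0,0,0,0],[0,0,0,0],[0,0,0,0]],
  ],
  grip=255,
)

```text
t: 39.45
eef_pos: [0.4883, 0.1302, 0.1985]
ee_rot: [3.141, 0.0, -3.08]
force: [-1.6, 0.2, 5.1]
width: 0.019
```

play_rows(
  targets=[
    [[0,0,-0.03,0],[0,0,-0.08,0],[0,0,-0.14,0],[0,0,-0.2,0],[0,0,-0.2,0]],
  ],
)

```text
t: 40.08
eef_pos: [0.4891, 0.1304, 0.4033]
ee_rot: [3.137, 0.008, -3.079]
force: [0.6, -0.7, -2.4]
width: 0.0192
```

```bash
python3 - <<'E'
from h import *
s=arm.get_state(); print(s['width'],s['eef_pos'],s['force'])
print(shift(*bay(.133,-.106),.397,-176.2))
E
```

```text
0.019249564488645638 [0.48910879 0.13041544 0.40327359] [ 0.58571796 -0.74584844 -2.43298012]
(array([-0.0698, -0.4843,  0.0048]), np.float64(-0.2))
```

play_rows(
  targets=[
    [[-0.004,-0.03,0,0],[-0.012,-0.083,0,0],[-0.02,-0.14,0,0],[-0.028,-0.196,0,0],[-0.036,-0.252,0,0]],
  ],
)

```text
t: 40.7
eef_pos: [0.5396, -0.121, 0.3973]
ee_rot: [3.141, -0.001, -3.08]
force: [0.4, 1.1, -0.2]
width: 0.0193
```

play_rows(
  targets=[
    [[-0.008,-0.056,0,0],[-0.016,-0.112,0,0],[-0.024,-0.168,0,0],[-0.031,-0.215,0,0],[-0.034,-0.2325,0,0]],
  ],
)

```text
t: 41.32
eef_pos: [0.5878, -0.3517, 0.3959]
ee_rot: [3.14, -0.003, -3.082]
force: [0.2, 0.4, -1.2]
width: 0.0194
```

play_rows(
  targets=[
    [[0,0,0,0],[0,0,0.03,0],[0,0,0.06,0],[0,0,0.08,0],[0,0,0.08,0]],
  ],
)

```text
t: 41.95
eef_pos: [0.5875, -0.3476, 0.3164]
ee_rot: [3.14, -0.003, -3.079]
force: [0.4, 0.6, -0.5]
width: 0.0193
```

```bash
python3 - <<'E'
from h import *
s=arm.get_state(); print(s['width'],s['eef_pos'],s['force'])
print(shift(*bay(.133,-.106),.302,-176.2))
E
```

```text
0.019310571281665665 [ 0.58754741 -0.34762994  0.31643654] [ 0.41567107  0.64638208 -0.53533208]
(array([-0.0015, -0.001 ,  0.0144]), np.float64(-0.2))
```

play_rows(
  targets=[
    [[0,0,0.008,0],[0,0,0.0145,0],[0,0,0.0145,0]],
  ],
)

```text
t: 42.32
eef_pos: [0.5879, -0.3491, 0.3035]
ee_rot: [3.141, -0.0, -3.08]
force: [0.5, 0.4, -0.9]
width: 0.0192
```

play_rows(
  targets=[
    [[0,0,0,0],[0,0,0,0],[0,0,-0.02,0],[0,0,-0.06,0],[0,0,-0.12,0]],
  ],
  grip=156,
)

```text
t: 42.95
eef_pos: [0.5877, -0.3491, 0.4234]
ee_rot: [3.14, -0.003, -3.08]
force: [1.5, -0.3, 0.5]
width: 0.0341
```

```bash
python3 - <<'E'
from h import *
s=arm.get_state(); print(s['t'],s['width'],s['eef_pos'],s['force'])
im,W=look('l6')
print(shift(*P['D2'],.422,-95))
E
```

```text
42.95 0.03414672121809213 [ 0.58770502 -0.34912567  0.42337731] [ 1.47027263 -0.30144633  0.48271181]
base [0.594, 0.273] 198 -> 84.5 mm *** now ([0.51, 0.282], 156)
base [0.566, 0.109] 201 -> 0.0 mm 
base [0.563, 0.354] 233 -> 83.2 mm *** now ([0.483, 0.377], 161)
base [0.537, 0.203] 240 -> 0.0 mm 
base [0.51, 0.282] 153 -> 0.0 mm 
base [0.49, 0.131] 199 -> 59.5 mm *** now ([0.433, 0.114], 237)
base [0.483, 0.377] 155 -> 0.0 mm 
base [0.467, 0.193] 240 -> 70.7 mm *** now ([0.537, 0.203], 241)
base [0.45, 0.288] 232 -> 1.0 mm 
base [0.433, 0.114] 237 -> 0.0 mm 
base [0.413, 0.355] 235 -> 73.4 mm *** now ([0.483, 0.377], 161)
base [0.393, 0.22] 241 -> 88.1 mm *** now ([0.449, 0.288], 235)
12 6
(array([-0.006 ,  0.4588,  0.0098]), np.float64(-81.4))
```

play_rows(
  targets=[
    [[0,0.03,0,0],[-0.001,0.083,0,0],[-0.002,0.138,0,0],[-0.003,0.195,0,0],[-0.003,0.252,0,0]],
  ],
  grip=150,
)

```text
t: 43.62
eef_pos: [0.5752, -0.0959, 0.4241]
ee_rot: [-3.142, 0.001, -3.08]
force: [-0.1, 0.5, 0.8]
width: 0.0364
```

play_rows(
  targets=[
    [[-0.001,0.057,0,-10],[-0.002,0.114,0,-20],[-0.003,0.17,0,-30],[-0.003,0.207,0,-40],[-0.003,0.207,0,-50]],
  ],
)

```text
t: 44.25
eef_pos: [0.5655, 0.1118, 0.4239]
ee_rot: [-3.141, 0.001, -2.198]
force: [0.4, -1.1, 0.6]
width: 0.0359
```

play_rows(
  targets=[
    [[0,0,0,-10],[0,0,0,-20],[0,0,0,-30],[0,0,0.03,-31.4],[0,0,0.06,-31.4]],
  ],
)

```text
t: 44.88
eef_pos: [0.5657, 0.1092, 0.3637]
ee_rot: [-3.14, 0.001, -1.659]
force: [0.0, 0.8, 0.4]
width: 0.0362
```

play_rows(
  targets=[
    [[0,0,0.06,0],[0,0,0.11,0],[0,0,0.11,0],[0,0,0.11,0]],
  ],
)

```text
t: 45.38
eef_pos: [0.5667, 0.1097, 0.2556]
ee_rot: [-3.139, 0.001, -1.658]
force: [0.2, 0.1, 0.6]
width: 0.0359
```

```bash
python3 - <<'E'
from h import *
s=arm.get_state(); print(s['width'],s['eef_pos'],s['force'])
print(shift(*P['D2'],.1975,-95))
E
```

```text
0.03591357269704577 [0.56666541 0.10965847 0.25564218] [0.20739854 0.13635796 0.61271256]
(array([0.0017, 0.0006, 0.0581]), np.float64(-0.0))
```

play_rows(
  targets=[
    [[0.0015,0,0.04,0],[0.0015,0,0.058,0],[0.0015,0,0.058,0]],
  ],
)

```text
t: 45.75
eef_pos: [0.5662, 0.1081, 0.197]
ee_rot: [-3.14, 0.001, -1.659]
force: [-0.1, 0.5, 0.7]
width: 0.0358
```

play_rows(
  targets=[
    [[0,0,0,0],[0,0,0,0],[0,0,0,0],[0,0,0,0]],
  ],
  grip=255,
)

```text
t: 46.25
eef_pos: [0.5661, 0.1081, 0.1973]
ee_rot: [-3.139, 0.001, -1.659]
force: [-1.6, 0.9, 7.4]
width: 0.0196
```

play_rows(
  targets=[
    [[0,0,-0.03,0],[0,0,-0.08,0],[0,0,-0.14,0],[0,0,-0.2,0],[0,0,-0.2,0]],
  ],
)

```text
t: 46.88
eef_pos: [0.5665, 0.108, 0.402]
ee_rot: [-3.132, 0.005, -1.658]
force: [-0.7, 0.2, -2.3]
width: 0.0191
```

```bash
python3 - <<'E'
from h import *
s=arm.get_state(); print(s['width'],s['eef_pos'],s['force'])
print(shift(*bay(.105,-.042),.397,-86.2))
E
```

```text
0.019132176866500167 [0.5664549  0.10799683 0.40196236] [-0.68544592  0.24072844 -2.27552061]
(array([ 0.3939, -0.0249,  0.0032]), np.float64(-8.8))
```

play_rows(
  targets=[
    [[0.03,-0.002,0,0],[0.08,-0.005,0,0],[0.137,-0.009,0,0],[0.194,-0.012,0,0],[0.25,-0.016,0,0]],
  ],
)

```text
t: 47.5
eef_pos: [0.5588, -0.1443, 0.3952]
ee_rot: [3.141, 0.0, -1.659]
force: [0.7, 1.2, -0.7]
width: 0.0193
```

play_rows(
  targets=[
    [[0.056,-0.003,0,-3],[0.108,-0.007,0,-6],[0.14,-0.009,0,-8.8],[0.144,-0.009,0,-8.8],[0.144,-0.009,0,-8.8]],
  ],
)

```text
t: 48.12
eef_pos: [0.5554, -0.2868, 0.3951]
ee_rot: [3.141, 0.001, -1.507]
force: [-0.1, -0.1, -1.6]
width: 0.0194
```

play_rows(
  targets=[
    [[0,0,0.03,0],[0,0,0.06,0],[0,0,0.08,0],[0,0,0.08,0]],
  ],
)

```text
t: 48.62
eef_pos: [0.5554, -0.2855, 0.3142]
ee_rot: [3.138, 0.001, -1.504]
force: [-1.3, -0.1, -2.1]
width: 0.0192
```

```bash
python3 - <<'E'
from h import *
s=arm.get_state(); print(s['width'],s['eef_pos'],s['force'])
print(shift(*bay(.105,-.042),.301,-86.2))
E
```

```text
0.019155230625242454 [ 0.55538903 -0.28548266  0.31418222] [-1.33822723 -0.06836248 -2.13235526]
(array([ 0.0012, -0.0014,  0.0132]), np.float64(0.0))
```

play_rows(
  targets=[
    [[0,0,0.007,0],[0,0,0.0135,0],[0,0,0.0135,0]],
  ],
)

```text
t: 49.0
eef_pos: [0.5556, -0.2868, 0.302]
ee_rot: [3.141, 0.0, -1.506]
force: [-0.8, 0.3, 0.2]
width: 0.0198
```

play_rows(
  targets=[
    [[0,0,0,0],[0,0,0,0],[0,0,-0.02,0],[0,0,-0.06,0],[0,0,-0.12,0]],
  ],
  grip=156,
)

```text
t: 49.62
eef_pos: [0.5553, -0.2868, 0.4221]
ee_rot: [3.138, 0.001, -1.506]
force: [2.4, -0.7, 0.4]
width: 0.0342
```

play_rows(
  targets=[
    [[-0.02,0.05,-0.02,0],[-0.041,0.1,-0.03,0],[-0.041,0.105,-0.03,0],[-0.041,0.105,-0.03,0]],
  ],
  grip=191,
)

```text
t: 50.12
eef_pos: [0.448, -0.2529, 0.453]
ee_rot: [-3.14, -0.0, -1.505]
force: [0.4, -0.7, 0.3]
width: 0.0219
```

```bash
python3 - <<'E'
from h import *
s=arm.get_state(); print(s['t'],s['width'],s['eef_pos'],s['force'])
print(shift(*bay(0,0),.317,-86.2))
im,W=cloud('side'); im2,W2=look('l7')
np.save('s7.npy',W);np.save('t7.npy',W2)
save(np.hstack([cv2.resize(im[120:300,260:440],(400,400)),cv2.resize(im2[190:330,320:460],(400,400))]),'v8.png')
E
```

```text
50.125 0.02193767359433284 [ 0.44798943 -0.25288671  0.45303953] [ 0.36836538 -0.68503756  0.32421091]
(array([-0.0013, -0.0011,  0.136 ]), np.float64(-0.1))
base [0.594, 0.273] 198 -> 84.5 mm *** now ([0.51, 0.282], 155)
base [0.566, 0.109] 201 -> 98.4 mm *** now ([0.537, 0.203], 241)
base [0.563, 0.354] 233 -> 83.2 mm *** now ([0.483, 0.377], 156)
base [0.537, 0.203] 240 -> 0.0 mm 
base [0.51, 0.282] 153 -> 0.0 mm 
base [0.49, 0.131] 199 -> 59.5 mm *** now ([0.433, 0.114], 237)
base [0.483, 0.377] 155 -> 0.0 mm 
base [0.467, 0.193] 240 -> 70.7 mm *** now ([0.537, 0.203], 241)
base [0.45, 0.288] 232 -> 0.0 mm 
base [0.433, 0.114] 237 -> 0.0 mm 
base [0.413, 0.355] 235 -> 73.4 mm *** now ([0.483, 0.377], 156)
base [0.393, 0.22] 241 -> 88.7 mm *** now ([0.45, 0.288], 233)
12 5
```

View pics/v8.png

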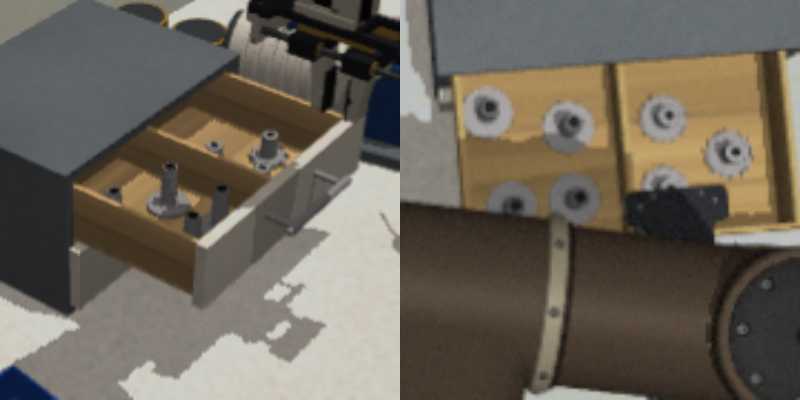

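play_rows(
  targets=[
    [[-0.001,0,0.06,0],[-0.001,0,0.11,0],[-0.001,0,0.136,0],[-0.001,0,0.136,0]],
  ],
)

```text
t: 50.72
eef_pos: [0.4483, -0.2519, 0.3135]
ee_rot: [3.136, 0.001, -1.506]
force: [0.6, 0.5, 0.5]
width: 0.0221
```

play_rows(
  targets=[
    [[0,0,0,0],[0,0,0,0],[0,0,0,0],[0,0,0,0]],
  ],
  grip=255,
)

```text
t: 51.22
eef_pos: [0.4487, -0.252, 0.3172]
ee_rot: [-3.139, -0.001, -1.505]
force: [1.6, -2.0, 2.6]
width: 0.0106
```

play_rows(
  targets=[
    [[0,-0.004,0,0],[0,-0.012,0,0],[0,-0.024,0,0],[0,-0.038,0,0],[0,-0.052,0,0]],
  ],
)

```text
t: 51.85
eef_pos: [0.5006, -0.2485, 0.3172]
ee_rot: [-3.141, -0.0, -1.505]
force: [-1.0, 1.5, 6.7]
width: 0.0102
```

play_rows(
  targets=[
    [[0,-0.014,0,0],[0,-0.028,0,0],[0,-0.042,0,0],[0,-0.056,0,0],[0,-0.07,0,0]],
  ],
)

```text
t: 52.48
eef_pos: [0.5705, -0.2436, 0.3172]
ee_rot: [-3.141, -0.0, -1.505]
force: [-2.2, 1.2, 6.3]
width: 0.0104
```

play_rows(
  targets=[
    [[0,-0.012,0,0],[0,-0.022,0,0],[0,-0.03,0,0],[0,-0.036,0,0],[0,-0.04,0,0]],
  ],
)

```text
t: 53.1
eef_pos: [0.6103, -0.2409, 0.3172]
ee_rot: [-3.141, -0.0, -1.505]
force: [-1.1, 1.4, 7.8]
width: 0.0104
```

```bash
python3 - <<'E'
from h import *
s=arm.get_state(); print(s['t'],s['width'],s['eef_pos'],s['force'])
d=s['eef_pos'][:2]-np.array([.4493,-.2516]); print('X',d[0]*C+d[1]*S,'Y',-d[0]*S+d[1]*C)
E
```

```text
53.1 0.010437139717113209 [ 0.6103094  -0.24089747  0.31724298] [-1.08856547  1.35678233  7.78728347]
X 0.161364717621623 Y 8.276961067699151e-06
```

Push on slowly until it meets the end stop.

play_rows(
  targets=[
    [[0,-0.003,0,0],[0,-0.006,0,0],[0,-0.008,0,0],[0,-0.008,0,0]],
  ],
)

```text
t: 53.6
eef_pos: [0.6183, -0.2403, 0.3173]
ee_rot: [-3.14, -0.0, -1.505]
force: [-0.8, 2.1, 5.6]
width: 0.0103
```

play_rows(
  targets=[
    [[0,-0.002,0,0],[0,-0.003,0,0],[0,-0.003,0,0]],
  ],
)

```text
t: 53.98
eef_pos: [0.6199, -0.2403, 0.3172]
ee_rot: [3.14, 0.0, -1.505]
force: [-6.8, 2.7, 10.3]
width: 0.0104
```

```bash
python3 - <<'E'
from h import *
s=arm.get_state(); print(s['t'],s['width'],s['eef_pos'],s['force'])
d=s['eef_pos'][:2]-np.array([.4493,-.2516]); print('X',d[0]*C+d[1]*S,'Y',-d[0]*S+d[1]*C)
im,W=cloud('side'); d=W.reshape(-1,3)-[.4493,-.2516,0]; X=d[:,0]*C+d[:,1]*S;Y=-d[:,0]*S+d[:,1]*C;Z=d[:,2]
for a,b in((.12,.175),(.02,.09)):
    for y0,y1 in((.07,.16),(-.16,-.08)):
        m=(Z>a)&(Z<b)&(Y>y0)&(Y<y1)&(X>.17)&(X<.28); print(a,y0,m.sum(),np.percentile(X[m],[10,50]).round(4) if m.any() else None)
E
```

```text
53.975 0.010361489361454323 [ 0.61992804 -0.24029019  0.31723737] [-6.80102673  2.70640774 10.3375454 ]
X 0.17100245164699893 Y -2.3236385508967894e-05
0.12 0.07 410 [0.2017 0.2035]
0.12 -0.16 24 [0.2029 0.2048]
0.02 0.07 459 [0.2017 0.2036]
0.02 -0.16 230 [0.2025 0.2043]
```

play_rows(
  targets=[
    [[0,-0.002,0,0],[0,-0.002,0,0]],
  ],
)

```text
t: 54.28
eef_pos: [0.6206, -0.2403, 0.3172]
ee_rot: [3.136, 0.001, -1.506]
force: [-11.8, 3.0, 13.2]
width: 0.01
```

play_rows(
  targets=[
    [[0,0.002,0,0],[0,0.002,0,0],[0,0.002,0,0]],
  ],
  grip=191,
)

```text
t: 54.65
eef_pos: [0.621, -0.2405, 0.3159]
ee_rot: [3.141, 0.0, -1.505]
force: [0.2, 0.4, 0.3]
width: 0.0221
```

play_rows(
  targets=[
    [[0,0,-0.02,0],[0,0,-0.06,0],[0,0,-0.12,0],[0,0,-0.14,0],[0,0.05,-0.14,0]],
  ],
)

```text
t: 55.28
eef_pos: [0.5728, -0.2436, 0.4569]
ee_rot: [-3.139, -0.001, -1.504]
force: [-0.6, -0.6, -0.5]
width: 0.0221
```

play_rows(
  targets=[
    [[0,0.05,0,0],[0,0.1,0,0],[0,0.12,0,0],[0,0.12,0,0]],
  ],
)

```text
t: 55.78
eef_pos: [0.4504, -0.2517, 0.4569]
ee_rot: [-3.14, -0.0, -1.506]
force: [0.8, -0.8, -0.7]
width: 0.0224
```

```bash
python3 - <<'E'
from h import *
s=arm.get_state(); print(s['t'],s['width'],s['eef_pos'],s['force'])
im,W=cloud('side'); d=W.reshape(-1,3)-[.4493,-.2516,0]; X=d[:,0]*C+d[:,1]*S;Y=-d[:,0]*S+d[:,1]*C;Z=d[:,2]
for a,b in((.12,.175),(.02,.09)):
    for y0,y1 in((.07,.16),(-.16,-.08)):
        m=(Z>a)&(Z<b)&(Y>y0)&(Y<y1)&(X>.17)&(X<.28); print(a,y0,m.sum(),np.percentile(X[m],[10,50]).round(4) if m.any() else None)
look('l8')
im2=cv2.imread('pics/l8.png')[...,::-1]
save(np.hstack([cv2.resize(im[60:360,160:460],(400,400)),cv2.resize(im2[100:350,150:470],(400,400))]),'v9.png')
E
```

```text
55.775 0.022361726737690168 [ 0.45036992 -0.25174932  0.45691041] [ 0.83918906 -0.81372931 -0.68247413]
0.12 0.07 409 [0.2016 0.2036]
0.12 -0.16 262 [0.202  0.2039]
0.02 0.07 465 [0.2016 0.2034]
0.02 -0.16 267 [0.202  0.2041]
base [0.594, 0.273] 198 -> 84.5 mm *** now ([0.51, 0.282], 157)
base [0.566, 0.109] 201 -> 98.4 mm *** now ([0.537, 0.203], 241)
base [0.563, 0.354] 233 -> 83.2 mm *** now ([0.483, 0.377], 159)
base [0.537, 0.203] 240 -> 0.0 mm 
base [0.51, 0.282] 153 -> 0.0 mm 
base [0.49, 0.131] 199 -> 59.5 mm *** now ([0.433, 0.114], 237)
base [0.483, 0.377] 155 -> 0.0 mm 
base [0.467, 0.193] 240 -> 70.7 mm *** now ([0.537, 0.203], 241)
base [0.45, 0.288] 232 -> 0.0 mm 
base [0.433, 0.114] 237 -> 0.0 mm 
base [0.413, 0.355] 235 -> 73.4 mm *** now ([0.483, 0.377], 159)
base [0.393, 0.22] 241 -> 88.7 mm *** now ([0.45, 0.288], 234)
12 5
```

View pics/v9.png

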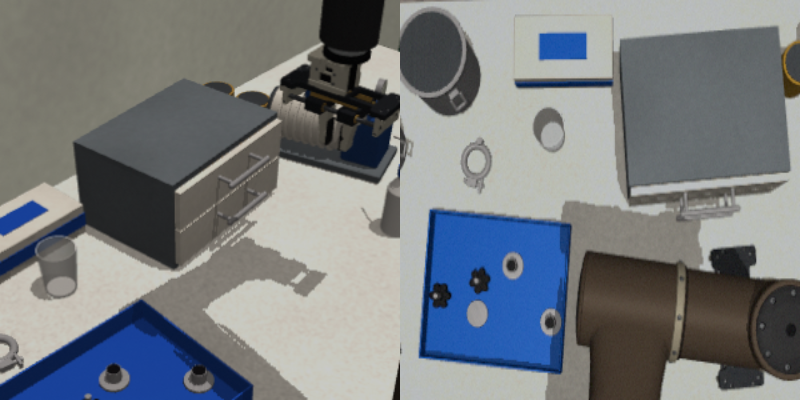

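The drawer is flush with the lower front. The five parts that stay are in the tray and the gripper is clear, so I hand in.

```bash
python3 -c "
from station import job_done; print(job_done())"
```

```text
the job is handed in; nothing more can be done
None
```

The job is handed in after about 56 s of robot time. All four hose tails are in the left bay, all three dispersing discs are in the right bay, and the top drawer is shut.

- **Parts upright:** the last picture before closing showed all seven standing in their bays. I could not see inside once the drawer was shut. I closed it slowly, and the force stayed low until the end stop (about 12 N).
- **Drawer shut:** the side camera put the top front within about 0.2 mm of the lower front, so it is well inside the 6 mm limit.
- **Tray:** both ferrules, the cap and both star-grip screws had not moved from where they started.
- **Bystanders:** the arm came near none of them. The beaker and pipe clamp look untouched in the last pictures. The wash bottle is only partly in view, and I did not measure any of the three.
- **Robot:** the gripper was released and held clear of everything at hand-in.

No checks failed. The side-camera comparison flagged some discs during the run, which I put down to the arm's shadow. The top camera had each of those discs in place before I picked it. I saw no sign of a part being knocked aside.

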